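Move a slide carrier from the warmer through the cooling block into the imager

ROBOT

A 6-joint arm with a two-finger parallel gripper is mounted at the origin on a cart in front of the work surface, level with it; the furniture and walls round the work are solid. World frame = base frame: x ahead of the robot, y to its left, z up, the work surface at z = 0. Lengths are in m, angles in rad, forces in N, time in s.
With the tool pointing down it reaches from about 0.35 to 0.775 m from the base axis. Payload 7.3 kg.
Tool frame: the origin (TCP) lies at the very end of the fingers, on their centre line; the grasp point (between the pads) lies 19 mm behind it (grip_point_offset is the distance from the TCP to the grasp point, in m); z points along the fingers, y is the line along which they close (so a half turn about z gives the same grasp; the last joint's range is limited). The gripper opens to 92 mm and grips with 3 to 60 N. Pads are 19 mm wide; open, the fingers measure 130 mm over their backs; the gripper's body (75 mm by 190 mm) begins 47 mm behind the grasp point.
Start: joints at [1.011, 0.342, 1.524, -0, 1.275, -0.146], TCP at [0.211, 0.481, 0.204] pointing down, gripper open.
Joint ranges: [-2.53, 2.53], [-0.77, 2.02], [0.04, 2.7], [-1, 4.14], [0.28, 2.66], [-3.11, 3.11]. Speed limits (rad/s): [2.57, 2.57, 3.14, 3.14, 3.14, 3.14].

INTERFACE

Orientations are given as a unit quaternion [x, y, z, w].
In Python, from bench import * gives the robot as it stands.
- The arm moves only by the shell command python3 -m crank 'ROWS' [FORCE]. ROWS is JSON, a list of rows, each an object of numbers: "dx", "dy", "dz": the shift along the tool's x, y, z normalised to -1 to 1, where 1 is 25 mm; "rx", "ry", "rz": the turn, a rotation vector about the tool's x, y, z normalised to -1 to 1, where 1 is pi rad; "jaw": the opening, from 0 (shut) to 1 (fully open). A call has 1 to 20 rows; each row shifts and turns the commanded pose from where the row before left it, along the tool's axes as they then stand; what a row does not reach is not made up. A row lasts 1/10 s, in which the tool goes at most 50 mm and 8.59 degrees, less where a joint would pass 70% of its speed; a pose out of reach is approached as far as the arm can. A call with a number of a shift or a turn outside -1 to 1 is refused whole. A call with a gripper value outside its range is refused whole. The fingers move at their own pace and stop on an object; FORCE is the grip in N (left out, the last holds). Time passes only in rows, so rows that do not move let the fingers close. It gives the time, the measured TCP pose, the force, the opening and the grip force at its end, in the units of the state.
- get_state(): the state, without advancing time (a new reading comes with each control period).
- read_camera(name): name is "scene" or "top"; returns a dict with "frame" (480x640x3 uint8, red, green, blue), "z_map" (480x640 float32, m along the optical axis (not along the pixel's ray), 0 where there is no reading), "fx", "fy", "cx", "cy" (pixels), "D" ([k1, k2, p1, p2, k3] as OpenCV has them; the pictures are not rectified), "position" and "orientation" of the camera in the world. Camera axes: x right, y down, z forward; pixel columns grow to the right and rows downward; lengths in m; the calibration is good to about 2 mm. A picture is of the moment at which its call begins.
- finish_job(): hands the job in; it is judged then, once.
The state is a dict: "time": time; "joint_positions": joint angles; "dq": joint speeds; "joint_efforts": joint torques, N m; "position": TCP position; "tool_rot": TCP orientation; "wrist_force": force on the tool from outside, world axes, zero at the start; "ft_torque": the same for the moment, N m; "grip_width": opening from 0.0 (shut) to 1.0 (fully open); "finger_force": force on a finger pad.
Only numpy, scipy, OpenCV 4.12 (cv2) and the standard library are available. Lean on these libraries where they do the work, as an engineer would, in place of code of your own. Each camera call takes 0.05 s, during which the arm holds its last target. There are 200 camera calls.

TASK

With the lifter, slide its blade under the blue slide carrier on the warmer, lift the carrier off level and set it down flat on the middle of the finned cooling block, then lay the lifter flat on the worktop. Take the carrier by its long sides, seat it in the pocket of the imager's drawer and push the drawer fully shut. Leave the orange carrier in its lane and the other things on the bench where they stand.

Things in the scene. Friction and masses are not known exactly. Their poses are not given: they have to be found in the camera images.
- lifter: Steel spatula with a black handle, 196 mm long. Origin: underside of the middle of the flat blade; x points along the blade to its tip, z up. Blade 96 long (x -48 to +48), 34 wide, 2.5 thick; at x -48 a neck 18 wide rises backwards to z 40 at x -72; straight handle from x -68 to -148, 18 wide (y), 20 high (z 32 to 52). It lies with the blade flat on the worktop, handle in the air.
- lifter_grip (a point): Point on the lifter's handle axis, at x -95, z 42 of the lifter's frame: where to grip it.
- carrier_blue: Blue slide carrier with two glass slides, 96 long (x) x 64 wide (y) x 16 high. Origin: centre of its underside, z up. It stands on two runners 8 high and 6 wide along x at y +-27, so that there is a gap 48 wide and 8 high under its deck, open at both ends; the deck is z 8 to 12, the rim above it to z 16. Its two ends are alike.
- carrier_orange: The same carrier in orange, in the warmer's other lane; to be left there.
- warmer: Fixed white slide warmer, 134 deep (x) x 176 wide (y). Origin: centre of its underside. Flat dark bed at z 36 with two lanes 68 wide along x, centred at y +-39, between three aluminium rails 10 wide (y 0, +-78) and a back stop at x 54, all 16 high above the bed; the lanes are open at the front, x -67. A small dial stands 9 out of the front below the bed.
- cooling_block: Fixed finned aluminium block, 108 (x) x 80 (y) x 28 high. Origin: centre of its underside; the flat top is at z 28.
- imager: Fixed white slide imager, 220 deep (x) x 180 wide (y) x 150 high at the back, its front towards the robot. Origin: at worktop height, under the middle of its front face; x points into it (housing x 0 to 220, y -90 to +90; only 68 high up to x 48, where the 150 high head begins). The drawer comes out of its front.
- drawer (a joint): Loading drawer of the imager: 0 is shut, grows to 0.136 m as it comes out along the imager's -x.
- pocket (a point): Centre of the floor of the drawer's pocket, moving with the drawer; axes as the imager's. The pocket is 100 (x) x 68 (y) with walls 7 high; its floor lies 20 above the worktop.
- drawer_front (a point): Centre of the outer face of the drawer's front panel, 32 above the worktop; axes as the imager's. The panel is 114 wide, z 10 to 54, 10 thick; a lip 50 wide at its upper edge (z 46 to 52) stands out 8 more.
- petri: Bystander: petri dish, 91 across, 16 high. Origin: centre of its underside.
- red_bottle: Bystander: white reagent bottle with red cap, 44 across, 88 high. Origin: centre of its underside.
- timer: Bystander: bench timer, 70 x 66 x 19. Origin: centre of its underside.
- bottle: Bystander: white reagent bottle with blue cap, 48 across, 98 high. Origin: centre of its underside.
- wax_plate: Bystander: wax plate for capillaries, 34 x 126 x 10. Origin: centre of its underside.
- vial: Bystander: slim vial with a red cap, 21 across, 80 high. Origin: centre of its underside.
Things that resemble listed ones, but are neither listed nor needed, are in the scene too. There is more than one size of the lifter; the job needs the larger.

How it is judged:
On the way, in this order (a step that is already met when the one before it is completed fails the run):
1. the blue carrier is carried on the lifter's blade, clear of the warmer and not touched by the fingers (z of carrier_blue in the frame of warmer above 0.054 m and contact force between lifter and carrier_blue above 0.3 N and contact force between each of the fingers, warmer and carrier_blue below 0.1 N and angle between carrier_blue's own z axis and vertical below 0.25 rad), for 0.2 s.
2. the blue carrier stands flat on the cooling block, and the lifter is drawn out from under it (horizontal distance between carrier_blue and cooling_block below 0.03 m and z of carrier_blue in the frame of cooling_block between 0.025 and 0.031 m and angle between carrier_blue's own z axis and vertical below 0.05 rad and contact force between lifter and carrier_blue below 0.05 N and distance between lifter and carrier_blue above 0.085 m and linear speed of carrier_blue below 0.03 m/s), for 0.2 s.
3. the blue carrier is seated in the drawer's pocket and let go, with the drawer still open (x of carrier_blue in the frame of pocket between -0.004 and 0.004 m and y of carrier_blue in the frame of pocket between -0.004 and 0.004 m and z of carrier_blue in the frame of pocket below 0.003 m and angle between carrier_blue's own z axis and vertical below 0.04 rad and contact force between the fingers and carrier_blue below 0.1 N and value of joint drawer above 0.06 m), for 0.2 s.
At the end, for the whole second after the job is handed in: The drawer is shut to within 4 mm; the blue carrier lies in its pocket within 4 mm of the middle, down to within 3 mm of the floor and level; the lifter lies flat and still on the worktop (blade within 4 mm of it); the orange carrier is still in its lane within 15 mm of where it was (value of joint drawer below 0.004 m and x of carrier_blue in the frame of pocket between -0.004 and 0.004 m and y of carrier_blue in the frame of pocket between -0.004 and 0.004 m and z of carrier_blue in the frame of pocket below 0.003 m and angle between carrier_blue's own z axis and vertical below 0.04 rad and angle between the x axis of carrier_blue and the x axis of pocket, either way round below 0.1 rad and height (world z) of lifter below 0.004 m and angle between lifter's own z axis and vertical below 0.06 rad and linear speed of lifter below 0.01 m/s and z of carrier_orange in the frame of warmer below 0.039 m and distance of carrier_orange from where it was at the start of the episode below 0.015 m); the robot touches nothing.
It fails at once if the blue carrier is tipped by more than 25 degrees (angle between carrier_blue's own z axis and vertical above 0.44 rad).
It fails at once if the orange carrier is moved by more than 15 mm (distance of carrier_orange from where it was at the start of the episode above 0.015 m).
It fails at once if a bystander (petri dish, timer, one of the two bottles, wax plate, vial) is moved by more than 25 mm (distance of any of petri, red_bottle, timer, bottle, wax_plate, vial from where it was at the start of the episode above 0.025 m).
It also fails if it takes over 69 s, if anything falls off the work surface, if the arm or the gripper's body presses on something with over 40 N, if the wrist force passes 120 N, or if a joint passes its speed limit or range.

## Working session

There is one attempt and no reset: what is moved stays moved. The work goes in short steps, Python scripts to look and compute and a shell command to move; the robot and the scene stay as the last step left them, time stands still between calls to the robot, and variables do not carry over. Pictures are saved under pics/ and viewed, at most 10 in all, crops included, and the job is handed in when it is done.

```bash
ls; mkdir -p pics; cat > h.py <<'E'
from bench import *
import numpy as np, cv2, json
from scipy.spatial.transform import Rotation as R
def cam(n):
    c=read_camera(n); c['K']=np.array([[c['fx'],0,c['cx']],[0,c['fy'],c['cy']],[0,0,1.]]); c['Rm']=R.from_quat(c['orientation']).as_matrix(); c['D']=np.array(c['D'],float); c['p']=np.array(c['position']); return c
def ray(c,uv):
    n=cv2.undistortPoints(np.array(uv,float).reshape(-1,1,2),c['K'],c['D']).reshape(-1,2)
    return np.c_[n,np.ones(len(n))]@c['Rm'].T
def onplane(c,uv,z):
    r=ray(c,uv); return c['p']+r*((z-c['p'][2])/r[:,2])[:,None]
def cloud(c):
    v,u=np.mgrid[0:480,0:640]; r=ray(c,np.c_[u.ravel(),v.ravel()])
    P=c['p']+r*c['z_map'].ravel()[:,None]; P[c['z_map'].ravel()==0]=np.nan; return P.reshape(480,640,3)
E
python3 - <<'E'
from h import *
for n in ('scene','top'):
    c=cam(n); cv2.imwrite(f'pics/{n}0.png',c['frame'][:,:,::-1]); print(n,c['p'],c['Rm'].round(3).tolist(),c['fx'],c['D'])
    np.savez(f'{n}0.npz',P=cloud(c),f=c['frame'])
print(get_state())
E
```

```text
pics
scene [-0.18944547 -0.7459934   0.59229939] [[0.76, -0.262, 0.595], [-0.649, -0.341, 0.68], [0.025, -0.903, -0.429]] 444.86519781540414 [0.03432086 0.         0.         0.         0.        ]
top [0.47854009 0.06970886 1.64773532] [[-0.013, -0.999, 0.046], [-1.0, 0.012, -0.003], [0.002, -0.046, -0.999]] 607.0251615644836 [-0.03429057  0.          0.          0.          0.        ]
{'time': 0.1, 'joint_positions': array([ 1.01103216e+00,  3.42680605e-01,  1.52490517e+00,  5.45171170e-07,
        1.27539009e+00, -1.45993543e-01]), 'dq': array([ 0.00155847, -0.001569  , -0.00365636, -0.00088801, -0.00046929,
        0.00065195]), 'joint_efforts': array([ 1.08484714e-03, -4.32006347e+01, -2.44693476e+01,  7.17545184e-02,
        5.25399204e-02,  1.62126662e-05]), 'position': array([0.21085415, 0.48037738, 0.20310587]), 'tool_rot': array([ 2.05412660e-01,  9.78675207e-01, -6.48897831e-04, -2.39263272e-04]), 'wrist_force': array([-0.28805407, -0.77134761,  0.00430839]), 'ft_torque': array([ 0.03430947, -0.06347996, -0.03206057]), 'finger_force': 0.0, 'grip_width': 0.9977907614564058}
```

View pics/top0.png

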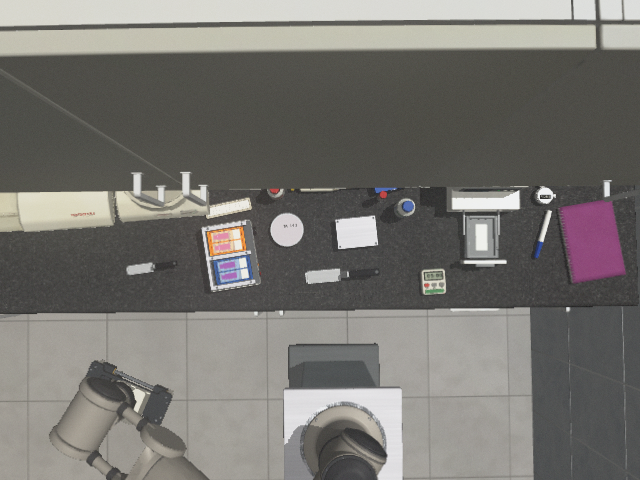

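View pics/scene0.png

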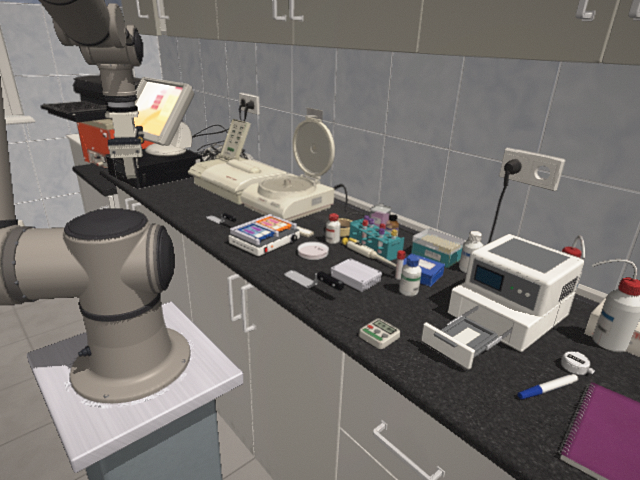

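Top view: lifter (blade ~322,276, handle pointing right), warmer at (230,257) with the blue carrier at (233,270), cooling block (356,232), imager drawer (482,235). The scene view confirms this, with the small lifter at the far left. Next I measure them.

```bash
python3 - <<'E'
from h import *
d=np.load('top0.npz');P=d['P'];f=d['f']
hsv=cv2.cvtColor(f,cv2.COLOR_RGB2HSV)
def rep(n,m,minA=20):
    k,l,s,c=cv2.connectedComponentsWithStats(m.astype(np.uint8))
    for i in range(1,k):
        if s[i,4]<minA: continue
        Q=P[l==i]; Q=Q[~np.isnan(Q[:,0])]
        if len(Q)<10: continue
        (cx,cy),(w,h),a=cv2.minAreaRect((Q[:,:2]*1000).astype(np.float32))
        print(n,s[i],'ctr %.0f %.0f size %.0f %.0f ang %.1f z med %.0f max %.0f'%(cx,cy,w,h,a,np.median(Q[:,2])*1e3,Q[:,2].max()*1e3))
roi=np.zeros((480,640),bool);roi[185:305,120:560]=1
H,S,V=[hsv[:,:,i] for i in range(3)]; z=P[:,:,2]
print('table z',np.nanmedian(z[255:300,280:300]),np.nanmedian(z[250:300,520:540]))
rep('blue',roi&(H>95)&(H<130)&(S>90)&(V>60),30)
rep('orange',roi&(H<20)&(S>140)&(V>100),30)
rep('obj',roi&(z>0.006)&(z<0.3),60)
rep('bright',roi&(V>110)&(z<0.15),60)
E
python3 - <<'E'
import cv2
i=cv2.imread('pics/top0.png')
a=cv2.resize(i[190:300,195:395],None,fx=4,fy=4,interpolation=cv2.INTER_CUBIC)
cv2.imwrite('pics/cropA.png',a)
E
```

```text
table z 0.0009669387338805402 0.0007913193433786159
blue [374 188  24   5  68] ctr 683 -122 size 60 13 ang 88.7 z med 35 max 44
blue [402 201  11  11  94] ctr 632 -169 size 26 25 ang 1.3 z med 99 max 106
blue [534 241   9  17  87] ctr 519 -535 size 16 45 ang 75.7 z med 15 max 23
blue [213 255  40  30 274] ctr 476 286 size 64 97 ang 9.3 z med 51 max 62
orange [380 191   7   7  37] ctr 666 -109 size 17 15 ang 63.4 z med 80 max 90
orange [207 227  39  29 253] ctr 552 303 size 66 97 ang 8.6 z med 52 max 65
obj [ 445  186   84   82 3575] ctr 577 -382 size 206 209 ang 84.9 z med 51 max 153
obj [533 186  24  19 279] ctr 664 -558 size 57 48 ang 63.8 z med 22 max 33
obj [266 189  19  11 163] ctr 676 176 size 50 27 ang 84.4 z med 65 max 95
obj [299 189  41   5 118] ctr 685 56 size 108 10 ang 89.3 z med 20 max 33
obj [374 188  27  14 171] ctr 673 -128 size 34 72 ang 0.7 z med 36 max 90
obj [ 120  190  132   34 2364] ctr 644 414 size 87 347 ang 1.8 z med 70 max 110
obj [142 191  16   9  89] ctr 672 494 size 42 20 ang 82.1 z med 93 max 100
obj [394 198  21  21 324] ctr 634 -169 size 50 46 ang 10.
[... 1190 characters left out ...]
36 210  16  48 221] ctr 563 -549 size 17 137 ang 70.9 z med 16 max 24
bright [270 213  34  34 900] ctr 582 144 size 89 91 ang 48.0 z med 17 max 31
bright [ 335  215   43   34 1224] ctr 573 -43 size 84 111 ang 4.4 z med 29 max 44
bright [ 463  214   37   44 1315] ctr 558 -382 size 107 116 ang 89.3 z med 22 max 37
bright [ 201  219   60   73 3131] ctr 516 294 size 180 132 ang 8.8 z med 50 max 65
bright [463 259  44   8 231] ctr 485 -386 size 18 133 ang 0.9 z med 54 max 62
bright [126 262  29  13 265] ctr 482 540 size 27 90 ang 7.9 z med 3 max 41
bright [305 268  36  16 454] ctr 456 50 size 36 95 ang 5.0 z med 3 max 16
bright [421 268  25  27 550] ctr 437 -248 size 68 65 ang 4.0 z med 18 max 30
```

View pics/cropA.png

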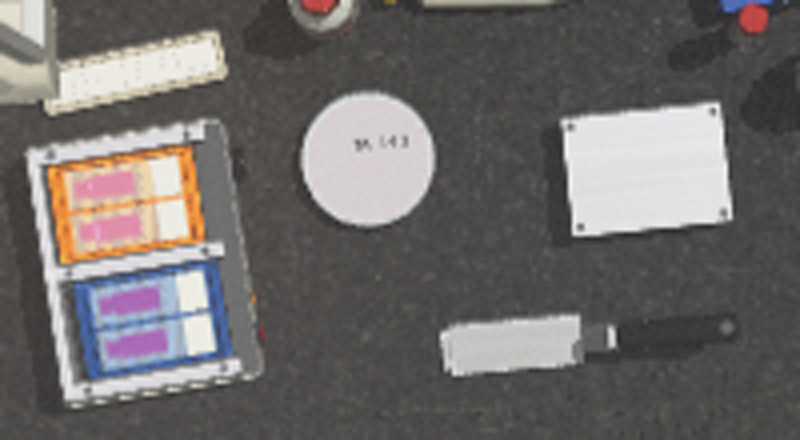

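The crop shows the blue carrier around (155,322) in the lower lane, the dial side and open front on the right, the lifter with its tip on the left (445,348), and the cooling block around (647,170). Now a sharper measurement by casting rays onto planes.

```bash
cat >> h.py <<'E'
def rect(c,m,z,name=''):
    """largest contour of mask cast on plane z -> centre, sizes(mm), long-axis angle deg"""
    k,l,s,_=cv2.connectedComponentsWithStats(m.astype(np.uint8)); i=1+np.argmax(s[1:,4])
    cn=max(cv2.findContours(cv2.resize((l==i).astype(np.uint8)*255,None,fx=8,fy=8,interpolation=cv2.INTER_LINEAR)//128,cv2.RETR_EXTERNAL,cv2.CHAIN_APPROX_NONE)[0],key=len).reshape(-1,2)
    Q=onplane(c,(cn+.5)/8-.5,z)[:,:2]*1000
    r=cv2.minAreaRect(Q.astype(np.float32)); b=cv2.boxPoints(r)
    e=[b[1]-b[0],b[2]-b[1]]; e.sort(key=lambda v:-np.hypot(*v)); a=np.degrees(np.arctan2(e[0][1],e[0][0]))%180
    print(name,s[i,4],'ctr',np.round(r[0],1),'size %.1f %.1f'%(np.hypot(*e[0]),np.hypot(*e[1])),'ang %.1f'%a); return np.array(r[0]),a
def win(r0,r1,c0,c1):
    m=np.zeros((480,640),bool); m[r0:r1,c0:c1]=1; return m
def to(x,y,z,ya=None):
    """tool-frame units to world target, ya=world angle(deg) of tool y"""
    s=get_state(); M=R.from_quat(s['tool_rot']).as_matrix()
    cur=np.degrees(np.arctan2(M[1,1],M[0,1]))
    if ya is not None:
        d=ya-cur; Mz=R.from_euler('z',ya,degrees=True).as_matrix()@np.array([[0,1,0],[1,0,0],[0,0,-1.]])
        print('turn about tool z %.2f deg -> rz %.4f total'%(-d,-d/180)); M=Mz
    v=M.T@(np.array([x,y,z])-s['position'])/0.025
    print('ycur %.2f pos'%cur,np.round(s['position']*1e3,1),'dxyz units (after turn)',v.round(3),'tilt z',M[:,2].round(4))
E
python3 - <<'E'
from h import *
c=cam('top'); f=c['frame']; H,S,V=[x for x in cv2.split(cv2.cvtColor(f,cv2.COLOR_RGB2HSV))]
z=cloud(c)[:,:,2]
b,ba=rect(c,win(245,300,205,262)&(H>95)&(H<130)&(S>90),.052,'blue')
rect(c,win(215,262,200,262)&(H<22)&(S>120)&(V>90),.052,'orange')
rect(c,win(210,305,195,265)&(V>150)&(S<60),.052,'rails')
rect(c,win(210,300,195,265)&(z>.02),.036,'warmer')
rect(c,win(210,255,325,385)&(V>130),.028,'block')
rect(c,win(262,290,300,345)&(V>110),.0025,'blade')
rect(c,win(264,284,349,385)&(z>.025),.052,'handle z')
rect(c,win(264,284,349,385)&(V<35),.052,'handle dark')
rect(c,win(212,258,460,503)&(V>110),.027,'drawer')
rect(c,win(257,270,455,515)&(V>150),.054,'dfront')
rect(c,win(188,212,440,525)&(V>140)&(z<.085),.068,'imager shelf')
print(V[262:286,346:384:2].tolist()[6:16:3])
i=f[185:275,440:530,::-1]; cv2.imwrite('pics/cropB.png',cv2.resize(i,None,fx=6,fy=6,interpolation=cv2.INTER_CUBIC))
E
```

```text
blue 272 ctr [475.1 286. ] size 97.8 65.9 ang 99.0
orange 328 ctr [552.  302.9] size 99.2 67.4 ang 98.4
rails 671 ctr [514.2 297.2] size 170.1 122.8 ang 8.5
warmer 3387 ctr [513.5 290.4] size 177.6 147.2 ang 8.6
block 1212 ctr [572.1 -42. ] size 109.8 83.4 ang 95.2
blade 455 ctr [455.7  49.6] size 97.5 38.2 ang 93.7
handle z 203 ctr [462.8 -58.3] size 81.8 20.3 ang 94.2Traceback (most recent call last):
  File "<stdin>", line 11, in <module>
  File "h.py", line 16, in rect
    k,l,s,_=cv2.connectedComponentsWithStats(m.astype(np.uint8)); i=1+np.argmax(s[1:,4])
                                                                      ~~~~~~~~~^^^^^^^^^
    return _wrapfunc(a, 'argmax', axis=axis, out=out, **kwds)
    return bound(*args, **kwds)
ValueError: attempt to get argmax of an empty sequence
```

```bash
python3 - <<'E'
from h import *
to(.462,-.045,.12,3.8)
E
```

```text
turn about tool z 62.49 deg -> rz 0.3472 total
ycur 66.29 pos [210.9 480.4 203.2] dxyz units (after turn) [-21.637   8.628   3.329] tilt z [ 0.  0. -1.]
```

```bash
python3 -m crank '[{"rz":0.0434,"jaw":0.5},{"rz":0.0434,"jaw":0.5},{"rz":0.0434,"jaw":0.5},{"rz":0.0434,"jaw":0.5},{"rz":0.0434,"jaw":0.5},{"rz":0.0434,"jaw":0.5},{"rz":0.0434,"jaw":0.5},{"rz":0.0434,"jaw":0.5},{"dx":-0.9,"dy":0.6,"jaw":0.5},{"dx":-0.9,"dy":0.6,"jaw":0.5},{"dx":-0.9,"dy":0.6,"jaw":0.5},{"dx":-0.9,"dy":0.6,"jaw":0.5},{"dx":-0.9,"dy":0.6,"jaw":0.5},{"dx":-0.9,"dy":0.6,"jaw":0.5},{"dx":-0.9,"dy":0.6,"jaw":0.5},{"dx":-0.9,"dy":0.6,"jaw":0.5},{"dx":-0.9,"dy":0.6,"jaw":0.5},{"dx":-0.9,"dy":0.6,"jaw":0.5},{"dx":-0.9,"dy":0.6,"jaw":0.5},{"dx":-0.9,"dy":0.6,"jaw":0.5}]' && python3 -m crank '[{"dx":-0.9,"dy":0.6,"jaw":0.5},{"dx":-0.9,"dy":0.6,"jaw":0.5},{"dx":-0.9,"jaw":0.5},{"dx":-0.9,"jaw":0.5},{"dx":-0.9,"jaw":0.5},{"dx":-0.9,"jaw":0.5},{"dx":-0.9,"jaw":0.5},{"dx":-0.9,"jaw":0.5},{"dx":-0.9,"jaw":0.5},{"dx":-0.9,"jaw":0.5},{"dx":-0.9,"jaw":0.5},{"dx":-0.9,"jaw":0.5},{"jaw":0.5}]'; python3 -c "
from h import *
to(.462,-.045,.023,3.8)"
```

```text
turn about tool z 62.49 deg -> rz 0.3472 total
ycur 66.29 pos [210.9 480.4 203.2] dxyz units (after turn) [-21.637   8.628   7.209] tilt z [ 0.  0. -1.]validation failed for argument at $[0]...
```

```bash
python3 -m crank '[{"dx":0,"dy":0,"dz":0,"rx":0,"ry":0,"rz":0.0434,"jaw":0.5}]' 30; python3 -m crank '[{"rz":0.0434}]'; python3 -m crank --help | head -30
```

```text
time: 0.25
position: [0.211, 0.4805, 0.2033]
tool_rot: [0.272, 0.962, -0.0, -0.0]
wrist_force: [0.5, 0.6, 0.5]
grip_width: 0.955
finger_force: 0.0validation failed for argument at $[0]...
invalid input: not JSON, or not a number
```

```bash
python3 -m crank '[{"dx":0,"dy":0,"dz":0,"rx":0,"ry":0,"rz":0.0434,"jaw":0.5},{"dx":0,"dy":0,"dz":0,"rx":0,"ry":0,"rz":0.0434,"jaw":0.5},{"dx":0,"dy":0,"dz":0,"rx":0,"ry":0,"rz":0.0434,"jaw":0.5},{"dx":0,"dy":0,"dz":0,"rx":0,"ry":0,"rz":0.0434,"jaw":0.5},{"dx":0,"dy":0,"dz":0,"rx":0,"ry":0,"rz":0.0434,"jaw":0.5},{"dx":0,"dy":0,"dz":0,"rx":0,"ry":0,"rz":0.0434,"jaw":0.5},{"dx":0,"dy":0,"dz":0,"rx":0,"ry":0,"rz":0.0434,"jaw":0.5},{"dx":-0.9,"dy":0.6,"dz":0,"rx":0,"ry":0,"rz":0,"jaw":0.5},{"dx":-0.9,"dy":0.6,"dz":0,"rx":0,"ry":0,"rz":0,"jaw":0.5},{"dx":-0.9,"dy":0.6,"dz":0,"rx":0,"ry":0,"rz":0,"jaw":0.5},{"dx":-0.9,"dy":0.6,"dz":0,"rx":0,"ry":0,"rz":0,"jaw":0.5},{"dx":-0.9,"dy":0.6,"dz":0,"rx":0,"ry":0,"rz":0,"jaw":0.5},{"dx":-0.9,"dy":0.6,"dz":0,"rx":0,"ry":0,"rz":0,"jaw":0.5},{"dx":-0.9,"dy":0.6,"dz":0,"rx":0,"ry":0,"rz":0,"jaw":0.5},{"dx":-0.9,"dy":0.6,"dz":0,"rx":0,"ry":0,"rz":0,"jaw":0.5},{"dx":-0.9,"dy":0.6,"dz":0,"rx":0,"ry":0,"rz":0,"jaw":0.5},{"dx":-0.9,"dy":0.6,"dz":0,"rx":0,"ry":0,"rz":0,"jaw":0.5},{"dx":-0.9,"dy":0.6,"dz":0,"rx":0,"ry":0,"rz":0,"jaw":0.5}]' && python3 -m crank '[{"dx":-0.9,"dy":0.6,"dz":0.2,"rx":0,"ry":0,"rz":0,"jaw":0.5},{"dx":-0.9,"dy":0.6,"dz":0.2,"rx":0,"ry":0,"rz":0,"jaw":0.5},{"dx":-0.9,"dy":0.6,"dz":0.2,"rx":0,"ry":0,"rz":0,"jaw":0.5},{"dx":-0.9,"dy":0,"dz":0.2,"rx":0,"ry":0,"rz":0,"jaw":0.5},{"dx":-0.9,"dy":0,"dz":0.2,"rx":0,"ry":0,"rz":0,"jaw":0.5},{"dx":-0.9,"dy":0,"dz":0.2,"rx":0,"ry":0,"rz":0,"jaw":0.5},{"dx":-0.9,"dy":0,"dz":0.2,"rx":0,"ry":0,"rz":0,"jaw":0.5},{"dx":-0.9,"dy":0,"dz":0.2,"rx":0,"ry":0,"rz":0,"jaw":0.5},{"dx":-0.9,"dy":0,"dz":0.2,"rx":0,"ry":0,"rz":0,"jaw":0.5},{"dx":-0.9,"dy":0,"dz":0.2,"rx":0,"ry":0,"rz":0,"jaw":0.5},{"dx":-0.9,"dy":0,"dz":0.2,"rx":0,"ry":0,"rz":0,"jaw":0.5},{"dx":-0.9,"dy":0,"dz":0.2,"rx":0,"ry":0,"rz":0,"jaw":0.5},{"dx":-0.9,"dy":0,"dz":0.2,"rx":0,"ry":0,"rz":0,"jaw":0.5},{"dx":0,"dy":0,"dz":0,"rx":0,"ry":0,"rz":0,"jaw":0.5}]'; python3 -c "
from h import *
to(.462,-.045,.023,3.8)"
```

```text
time: 2.05
position: [0.3925, 0.2437, 0.2036]
tool_rot: [0.683, 0.73, -0.0, -0.0]
wrist_force: [0.9, -0.6, -0.6]
grip_width: 0.499
finger_force: 0.0
time: 3.45
position: [0.4562, -0.0461, 0.138]
tool_rot: [0.684, 0.729, -0.0, -0.0]
wrist_force: [-0.4, 0.6, 0.8]
grip_width: 0.497
finger_force: 0.0
turn about tool z -0.15 deg -> rz -0.0009 total
ycur 3.65 pos [456.2 -46.1 138. ] dxyz units (after turn) [0.029 0.236 4.601] tilt z [ 0.  0. -1.]
```

```bash
python3 -m crank '[{"dx":0,"dy":0.24,"dz":0.6,"rx":0,"ry":0,"rz":0,"jaw":0.5},{"dx":0,"dy":0,"dz":1,"rx":0,"ry":0,"rz":0,"jaw":0.5},{"dx":0,"dy":0,"dz":1,"rx":0,"ry":0,"rz":0,"jaw":0.5},{"dx":0,"dy":0,"dz":1,"rx":0,"ry":0,"rz":0,"jaw":0.5},{"dx":0,"dy":0,"dz":1,"rx":0,"ry":0,"rz":0,"jaw":0.5},{"dx":0,"dy":0,"dz":0,"rx":0,"ry":0,"rz":0,"jaw":0.5},{"dx":0,"dy":0,"dz":0,"rx":0,"ry":0,"rz":0,"jaw":0.1},{"dx":0,"dy":0,"dz":0,"rx":0,"ry":0,"rz":0,"jaw":0.1},{"dx":0,"dy":0,"dz":0,"rx":0,"ry":0,"rz":0,"jaw":0.1},{"dx":0,"dy":0,"dz":0,"rx":0,"ry":0,"rz":0,"jaw":0.1},{"dx":0,"dy":0,"dz":0,"rx":0,"ry":0,"rz":0,"jaw":0.1}]' 60; python3 -c "
from h import *
c=cam('top'); f=c['frame']; cv2.imwrite('pics/t1.png',f[:,:,::-1]); H,S,V=cv2.split(cv2.cvtColor(f,cv2.COLOR_RGB2HSV))
rect(c,win(262,290,300,345)&(V>110),.0025,'blade')
to(.462,-.045,.023)"
```

```text
time: 4.55
position: [0.4629, -0.044, 0.0244]
tool_rot: [0.683, 0.73, 0.0, 0.001]
wrist_force: [-0.1, -0.6, 0.5]
grip_width: 0.179
finger_force: 59.8
blade 355 ctr [455.7  57.3] size 82.0 36.0 ang 92.5
ycur 3.79 pos [462.9 -44.   24.3] dxyz units (after turn) [-0.036 -0.04   0.053] tilt z [ 1.6e-03 -4.0e-04 -1.0e+00]
```

```bash
python3 -m crank '[{"dx":0,"dy":0,"dz":-0.5,"rx":0,"ry":0,"rz":0,"jaw":0.1},{"dx":0,"dy":0,"dz":-1,"rx":0,"ry":0,"rz":0,"jaw":0.1},{"dx":0,"dy":0,"dz":-1,"rx":0,"ry":0,"rz":0,"jaw":0.1},{"dx":0,"dy":0,"dz":-1,"rx":0,"ry":0,"rz":-0.0136,"jaw":0.1},{"dx":0,"dy":0,"dz":0,"rx":0,"ry":0,"rz":-0.0136,"jaw":0.1},{"dx":0,"dy":0,"dz":0,"rx":0,"ry":0,"rz":0,"jaw":0.1}]'; python3 -c "
from h import *
to(.5012,.1161,.0631,8.7); print(get_state()['wrist_force'])
c=cam('top'); f=c['frame']; H,S,V=cv2.split(cv2.cvtColor(f,cv2.COLOR_RGB2HSV));P=cloud(c)
m=win(255,292,290,345)&(V>110)&(P[:,:,2]>.05); rect(c,m,.089,'blade')
Q=P[m]; A=np.c_[Q[:,:2]-[.457,.05],np.ones(len(Q))]; print(np.linalg.lstsq(A,Q[:,2],rcond=None)[0],len(Q))"
```

```text
time: 5.2
position: [0.4625, -0.0439, 0.1118]
tool_rot: [0.651, 0.759, 0.0, 0.001]
wrist_force: [0.1, -0.4, -1.4]
grip_width: 0.178
finger_force: 59.8
turn about tool z 0.01 deg -> rz 0.0001 total
ycur 8.71 pos [462.5 -43.9 111.8] dxyz units (after turn) [6.09  2.498 1.949] tilt z [ 0.  0. -1.]
[ 0.09546075 -0.36416559 -1.41682337]
blade 389 ctr [446.9  54. ] size 84.6 35.1 ang 99.9
[-0.90676601 -2.23011039  0.11886105] 426
```

```bash
python3 -m crank '[{"dx":0.87,"dy":0.357,"dz":0,"rx":0,"ry":0,"rz":0,"jaw":0.1},{"dx":0.87,"dy":0.357,"dz":0,"rx":0,"ry":0,"rz":0,"jaw":0.1},{"dx":0.87,"dy":0.357,"dz":0,"rx":0,"ry":0,"rz":0,"jaw":0.1},{"dx":0.87,"dy":0.357,"dz":0,"rx":0,"ry":0,"rz":0,"jaw":0.1},{"dx":0.87,"dy":0.357,"dz":0,"rx":0,"ry":0,"rz":0,"jaw":0.1},{"dx":0.87,"dy":0.357,"dz":0,"rx":0,"ry":0,"rz":0,"jaw":0.1},{"dx":0.87,"dy":0.357,"dz":0,"rx":0,"ry":0,"rz":0,"jaw":0.1},{"dx":0,"dy":0,"dz":0.65,"rx":0,"ry":0,"rz":0,"jaw":0.1},{"dx":0,"dy":0,"dz":0.65,"rx":0,"ry":0,"rz":0,"jaw":0.1},{"dx":0,"dy":0,"dz":0.65,"rx":0,"ry":0,"rz":0,"jaw":0.1},{"dx":0,"dy":0,"dz":0,"rx":0,"ry":0,"rz":0,"jaw":0.1}]'; python3 - <<'E'
from h import *
to(.5012,.1161,.0631,8.7)
c=cam('top'); f=c['frame']; H,S,V=cv2.split(cv2.cvtColor(f,cv2.COLOR_RGB2HSV));P=cloud(c)
cv2.imwrite('pics/t2.png',cv2.resize(f[195:300,195:345,::-1],None,fx=5,fy=5,interpolation=cv2.INTER_CUBIC))
c=cam('scene');f=c['frame'];cv2.imwrite('pics/s2.png',cv2.resize(f[200:270,210:350,::-1],None,fx=5.5,fy=5.5,interpolation=cv2.INTER_CUBIC))
a,b=cv2.imread('pics/t2.png'),cv2.imread('pics/s2.png')
b=cv2.resize(b,(560,280)); a=cv2.resize(a,(560,392)); b=b[:208] if 0 else b
o=np.zeros((600,560,3),np.uint8); o[:320]=cv2.resize(a,(560,392))[36:356]; o[320:]=b; cv2.imwrite('pics/ts2.png',o)
E
```

```text
time: 6.35
position: [0.4996, 0.116, 0.0604]
tool_rot: [0.652, 0.758, -0.001, -0.002]
wrist_force: [-0.6, 0.9, 1.9]
grip_width: 0.179
finger_force: 60.0
turn about tool z -0.09 deg -> rz -0.0005 total
ycur 8.61 pos [499.6 116.   60.4] dxyz units (after turn) [-0.006  0.064 -0.109] tilt z [ 0.  0. -1.]
```

View pics/ts2.png

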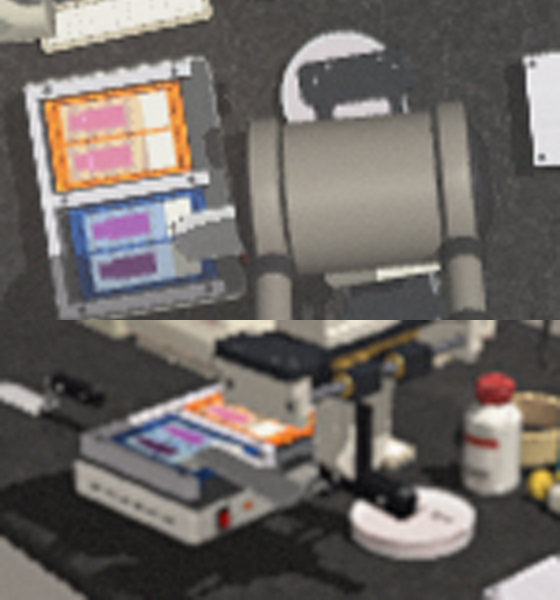

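The blade tip overlaps the carrier's end (top part, ~(180,240)), so I descended 17 mm too far forward and the blade is resting on the carrier. I'll raise it, back off and check.

```bash
python3 -m crank '[{"dx":0,"dy":0,"dz":-0.6,"rx":0,"ry":0,"rz":0,"jaw":0.1},{"dx":0,"dy":0,"dz":-0.8,"rx":0,"ry":0,"rz":0,"jaw":0.1},{"dx":0,"dy":0,"dz":-0.6,"rx":0,"ry":0,"rz":0,"jaw":0.1},{"dx":-0.8,"dy":0,"dz":0,"rx":0,"ry":0,"rz":0,"jaw":0.1},{"dx":-0.8,"dy":0,"dz":0,"rx":0,"ry":0,"rz":0,"jaw":0.1},{"dx":0,"dy":0,"dz":0,"rx":0,"ry":0,"rz":0,"jaw":0.1}]'; python3 - <<'E'
from h import *
to(.507,.077,.0631,8.7)
c=cam('top'); f=c['frame']; H,S,V=cv2.split(cv2.cvtColor(f,cv2.COLOR_RGB2HSV))
rect(c,win(245,300,205,262)&(H>95)&(H<130)&(S>90),.052,'blue')
rect(c,win(215,262,200,262)&(H<22)&(S>120)&(V>90),.052,'orange')
rect(c,win(245,285,262,340)&(V>110)&(S<60),.089,'blade')
t=cv2.resize(f[200:300,195:345,::-1],(560,373),interpolation=cv2.INTER_CUBIC)[60:340]
c=cam('scene');f=c['frame'];s=cv2.resize(f[195:275,230:390,::-1],(560,280),interpolation=cv2.INTER_CUBIC)
cv2.imwrite('pics/ts3.png',np.vstack([t,s]))
E
```

```text
time: 7.05
position: [0.5076, 0.0749, 0.1132]
tool_rot: [0.652, 0.758, 0.0, 0.001]
wrist_force: [-0.4, -0.8, -1.9]
grip_width: 0.177
finger_force: 60.0
turn about tool z -0.14 deg -> rz -0.0008 total
ycur 8.56 pos [507.6  74.9 113.2] dxyz units (after turn) [ 0.085 -0.012  2.003] tilt z [ 0.  0. -1.]
blue 119 ctr [475.1 297.5] size 74.9 62.3 ang 99.2
orange 331 ctr [552.1 302.9] size 99.2 67.6 ang 98.4
blade 1052 ctr [503.7  77.1] size 110.1 66.4 ang 89.3
```

View pics/ts3.png

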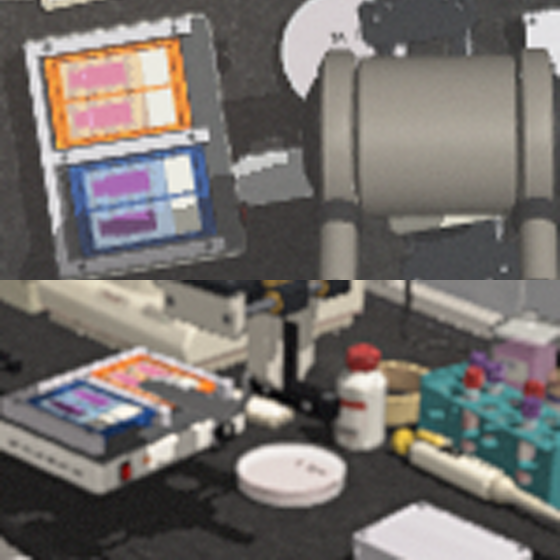

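Picture: carriers appear unmoved, blade clear of the warmer front at about (275,178) in the upper crop. Next I check the blade's tilt with depth.

```bash
python3 - <<'E'
from h import *
u=np.array([-.1513,.9885]);n=np.array([-.9885,-.1513])
for k in range(2):
    c=cam('top');P=cloud(c);f=c['frame']
    s=get_state()['position'][:2]
    d=P[...,:2]-s; a=d@u; b=d@n
    m=win(240,290,235,300)&(abs(b)<.014)&(a>.07)&(a<.16)&(P[...,2]>.06)&(P[...,2]<.13)
    for lo in np.arange(.08,.16,.01):
        q=P[m&(a>=lo)&(a<lo+.01)][:,2]
        if len(q): print(round(lo,2),len(q),np.median(q).round(4),q.std().round(4))
    V=f.max(2); mm=win(245,285,255,285)&(V>90)&(abs(b)<.03)&(a>.06)&(P[...,2]>.06)&(P[...,2]<.13)
    Q=d[mm]; print('tip along',Q@u.T if 0 else (Q@u).max().round(4),'lat',(Q@n).min().round(4),(Q@n).max().round(4))
c=cam('top');P=cloud(c);H,S,V=cv2.split(cv2.cvtColor(c['frame'],cv2.COLOR_RGB2HSV))
rect(c,win(245,300,205,262)&(H>95)&(H<130)&(S>90)&(V>40),.052,'blue')
rect(c,win(245,300,205,262)&(H>95)&(H<135)&(S>60),.052,'blue')
# bed height
d=P[...,:2]-np.array([.4751,.287]);a=d@u;b=d@n
for nm,m in(('bed front',(a>-.066)&(a<-.055)&(abs(b)<.03)),('carrier top',(abs(a)<.045)&(abs(b)<.03)),('rim -',(abs(b)<.034)&(a<-.043)&(a>-.047)),('rim +',(abs(b)<.034)&(a>.043)&(a<.047))):
    print(nm,np.nanmedian(P[...,2][m]).round(4),m.sum())
E
```

```text
0.09 30 0.0968 0.0033
0.1 42 0.0965 0.0033
0.11 43 0.0959 0.0033
0.12 41 0.0969 0.003
0.13 42 0.0952 0.0037
0.14 10 0.0967 0.0045
tip along 0.1434 lat -0.017 0.0161
0.09 26 0.0953 0.0041
0.1 42 0.0957 0.0036
0.11 45 0.0957 0.0033
0.12 42 0.0976 0.0035
0.13 44 0.0965 0.0033
0.14 11 0.0963 0.0038
tip along 0.1436 lat -0.0172 0.0166
blue 123 ctr [475.3 297.7] size 74.5 62.7 ang 99.2
blue 370 ctr [475.7 286. ] size 98.7 67.5 ang 99.2
bed front 0.0368 96
carrier top 0.0507 780
rim - 0.0535 37
rim + 0.0528 36
```

```bash
cat >> h.py <<'E'
def blade(ang,n=8,amin=.085,amax=.138,w=.013,full=False):
    u=np.array([np.cos(np.radians(ang)),np.sin(np.radians(ang))]);nn=np.array([-u[1],u[0]]); A=[];Z=[]
    for k in range(n):
        c=cam('top');P=cloud(c);s=get_state()['position']; d=P[...,:2]-s[:2];a=d@u;b=d@nn
        m=win(195,300,195,420)&(abs(b)<w)&(a>amin)&(a<amax)&(abs(P[...,2]-(s[2]-.02))<.012)
        A.append(np.c_[a[m]-.094,b[m],np.ones(m.sum())]);Z.append(P[...,2][m])
    A=np.vstack(A);Z=np.hstack(Z); x=np.linalg.lstsq(A,Z,rcond=None)[0]
    print('slope along %.4f lateral %.4f, underside at centre %.4f (TCP-%.4f) n %d'%(x[0],x[1],x[2]-.0034,s[2]-x[2]+.0034,len(Z)))
E
python3 -c "
from h import *
blade(98.6)"
```

```text
slope along 0.0310 lateral -0.0186, underside at centre 0.0919 (TCP-0.0205) n 1355
```

```bash
python3 -m crank '[{"dx":-0.2,"dy":0,"dz":0,"rx":0,"ry":-0.0115,"rz":0,"jaw":0.1},{"dx":0,"dy":0,"dz":0,"rx":0,"ry":0,"rz":0,"jaw":0.1},{"dx":0,"dy":0,"dz":0,"rx":0,"ry":0,"rz":0,"jaw":0.1}]'; python3 -c "
from h import *
blade(98.6,12);to(.507,.077,.063)"
```

```text
time: 8.0
position: [0.5079, 0.072, 0.1124]
tool_rot: [0.651, 0.759, -0.011, 0.013]
wrist_force: [0.6, -0.4, -1.3]
grip_width: 0.182
finger_force: 60.0
slope along -0.0047 lateral -0.0102, underside at centre 0.0888 (TCP-0.0236) n 1367
ycur 8.69 pos [507.9  71.7 112.5] dxyz units (after turn) [ 0.288 -0.003  1.97 ] tilt z [ 0.0055 -0.0356 -0.9994]
```

```bash
python3 -m crank '[{"dx":0.02,"dy":0,"dz":0.6,"rx":0,"ry":0,"rz":0,"jaw":0.1},{"dx":0.02,"dy":0,"dz":0.6,"rx":0,"ry":0,"rz":0,"jaw":0.1},{"dx":0.02,"dy":0,"dz":0.5,"rx":0,"ry":0,"rz":0,"jaw":0.1},{"dx":0.01,"dy":0,"dz":0.3,"rx":0,"ry":0,"rz":0,"jaw":0.1},{"dx":0,"dy":0,"dz":0,"rx":0,"ry":0,"rz":0,"jaw":0.1},{"dx":0,"dy":0,"dz":0,"rx":0,"ry":0,"rz":0,"jaw":0.1}]'; python3 -c "
from h import *
blade(98.6,8);to(.4899,.1902,.0625)"
```

```text
time: 9.2
position: [0.5082, 0.0716, 0.0628]
tool_rot: [0.651, 0.759, -0.012, 0.014]
wrist_force: [-0.6, 0.9, -0.3]
grip_width: 0.182
finger_force: 60.0
slope along 0.0031 lateral -0.0003, underside at centre 0.0390 (TCP-0.0237) n 891
ycur 8.69 pos [508.   71.6  62.7] dxyz units (after turn) [ 4.795 -0.    -0.167] tilt z [ 0.0059 -0.0356 -0.9993]
```

```bash
python3 -m crank '[{"dx":0.4,"dy":0,"dz":-0.014,"rx":0,"ry":0,"rz":0,"jaw":0.1},{"dx":0.4,"dy":0,"dz":-0.014,"rx":0,"ry":0,"rz":0,"jaw":0.1},{"dx":0.4,"dy":0,"dz":-0.014,"rx":0,"ry":0,"rz":0,"jaw":0.1},{"dx":0.4,"dy":0,"dz":-0.014,"rx":0,"ry":0,"rz":0,"jaw":0.1},{"dx":0.4,"dy":0,"dz":-0.014,"rx":0,"ry":0,"rz":0,"jaw":0.1},{"dx":0,"dy":0,"dz":0,"rx":0,"ry":0,"rz":0,"jaw":0.1}]'; python3 -c "
from h import *
to(.4899,.1902,.0625)
c=cam('top');H,S,V=cv2.split(cv2.cvtColor(c['frame'],cv2.COLOR_RGB2HSV))
rect(c,win(245,300,205,262)&(H>95)&(H<135)&(S>60),.052,'blue')"
```

```text
time: 10.2
position: [0.5, 0.1225, 0.0624]
tool_rot: [0.651, 0.759, -0.012, 0.014]
wrist_force: [-0.1, -1.2, -0.3]
grip_width: 0.181
finger_force: 60.0
ycur 8.79 pos [500.  122.5  62.4] dxyz units (after turn) [ 2.734  0.013 -0.103] tilt z [ 0.0055 -0.0354 -0.9994]
blue 322 ctr [475.7 286.5] size 97.7 67.5 ang 99.2
```

```bash
python3 -m crank '[{"dx":0.39,"dy":0,"dz":-0.014,"rx":0,"ry":0,"rz":0,"jaw":0.1},{"dx":0.39,"dy":0,"dz":-0.014,"rx":0,"ry":0,"rz":0,"jaw":0.1},{"dx":0.39,"dy":0,"dz":-0.014,"rx":0,"ry":0,"rz":0,"jaw":0.1},{"dx":0.39,"dy":0,"dz":-0.014,"rx":0,"ry":0,"rz":0,"jaw":0.1},{"dx":0.39,"dy":0,"dz":-0.014,"rx":0,"ry":0,"rz":0,"jaw":0.1},{"dx":0.39,"dy":0,"dz":-0.014,"rx":0,"ry":0,"rz":0,"jaw":0.1},{"dx":0.39,"dy":0,"dz":-0.014,"rx":0,"ry":0,"rz":0,"jaw":0.1},{"dx":0,"dy":0,"dz":0,"rx":0,"ry":0,"rz":0,"jaw":0.1},{"dx":0,"dy":0,"dz":-0.1,"rx":0,"ry":0,"rz":0,"jaw":0.1},{"dx":0,"dy":0,"dz":-0.1,"rx":0,"ry":0,"rz":0,"jaw":0.1},{"dx":0,"dy":0,"dz":-0.1,"rx":0,"ry":0,"rz":0,"jaw":0.1},{"dx":0,"dy":0,"dz":-0.1,"rx":0,"ry":0,"rz":0,"jaw":0.1},{"dx":0,"dy":0,"dz":0,"rx":0,"ry":0,"rz":0,"jaw":0.1}]'; python3 -c "
from h import *
to(.4899,.1902,.0625)
c=cam('top');cv2.imwrite('pics/t4.png',c['frame'][:,:,::-1]);H,S,V=cv2.split(cv2.cvtColor(c['frame'],cv2.COLOR_RGB2HSV));P=cloud(c)
rect(c,win(245,300,205,262)&(H>95)&(H<135)&(S>60),.058,'blue')
u=np.array([-.1513,.9885]);n=np.array([-.9885,-.1513])
d=P[...,:2]-np.array([.4751,.287]);a=d@u;b=d@n
for q in (-.04,-.03,-.015,0,.015,.03,.04): print(q,np.nanmedian(P[...,2][(abs(a-q)<.006)&(abs(b)<.025)]).round(4))
"
```

```text
time: 11.55
position: [0.4902, 0.1887, 0.0727]
tool_rot: [0.652, 0.758, -0.012, 0.014]
wrist_force: [-1.2, -0.5, -2.8]
grip_width: 0.18
finger_force: 60.0
ycur 8.67 pos [490.2 188.7  72.7] dxyz units (after turn) [ 0.075 -0.004  0.407] tilt z [ 0.006  -0.0356 -0.9993]
blue 22 ctr [448.9 326.1] size 27.9 9.7 ang 18.1
-0.04 0.4549
-0.03 0.456
-0.015 0.4376
0 nan
0.015 nan
0.03 nan
0.04 0.0566
  return np.nanmean(a, axis, out=out, keepdims=keepdims)
```

```bash
python3 -m crank '[{"dx":0,"dy":0,"dz":-0.15,"rx":0,"ry":0,"rz":0,"jaw":0.1},{"dx":0,"dy":0,"dz":-0.25,"rx":0,"ry":0,"rz":0,"jaw":0.1},{"dx":0,"dy":0,"dz":-0.25,"rx":0,"ry":0,"rz":0,"jaw":0.1},{"dx":0,"dy":0,"dz":-0.25,"rx":0,"ry":0,"rz":0,"jaw":0.1},{"dx":0,"dy":0,"dz":-0.25,"rx":0,"ry":0,"rz":0,"jaw":0.1},{"dx":0,"dy":0,"dz":-0.25,"rx":0,"ry":0,"rz":0,"jaw":0.1},{"dx":0,"dy":0,"dz":-0.2,"rx":0,"ry":0,"rz":0,"jaw":0.1},{"dx":0,"dy":0,"dz":-0.1,"rx":0,"ry":0,"rz":0,"jaw":0.1},{"dx":0,"dy":0,"dz":0,"rx":0,"ry":0,"rz":0,"jaw":0.1},{"dx":0,"dy":0,"dz":0,"rx":0,"ry":0,"rz":0,"jaw":0.1}]'; python3 - <<'E'
from h import *
to(.4899,.1902,.0625)
c=cam('top');t=cv2.resize(c['frame'][195:300,195:345,::-1],(560,392))[60:340]
c=cam('scene');s=cv2.resize(c['frame'][180:280,200:400,::-1],(560,280),interpolation=cv2.INTER_CUBIC)
cv2.imwrite('pics/ts4.png',np.vstack([t,s]))
E
```

```text
time: 12.6
position: [0.4896, 0.1904, 0.1147]
tool_rot: [0.651, 0.759, -0.012, 0.014]
wrist_force: [0.3, 0.1, -3.4]
grip_width: 0.184
finger_force: 60.0
ycur 8.69 pos [489.6 190.4 114.7] dxyz units (after turn) [0.065 0.011 2.087] tilt z [ 0.0052 -0.0357 -0.9993]
```

View pics/ts4.png

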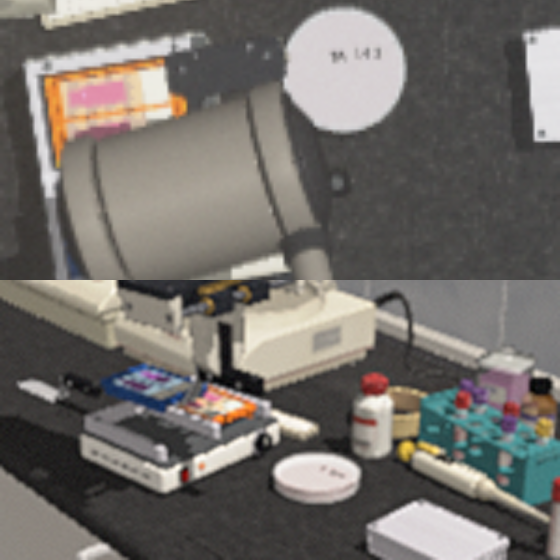

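Picture: the carrier rides level on the blade above the empty lane, and orange is still in place. Moving to the cooling block; I'll arrive at 90° yaw so the gripper stays clear of the blue-capped bottle.

```bash
python3 -m crank '[{"dx":0,"dy":0,"dz":0,"rx":0,"ry":0,"rz":0.004,"jaw":0.1},{"dx":0,"dy":0,"dz":0,"rx":0,"ry":0,"rz":0.008,"jaw":0.1},{"dx":0,"dy":0,"dz":0,"rx":0,"ry":0,"rz":0.01,"jaw":0.1},{"dx":0,"dy":0,"dz":0,"rx":0,"ry":0,"rz":0.01,"jaw":0.1},{"dx":0,"dy":0,"dz":0,"rx":0,"ry":0,"rz":0.008,"jaw":0.1},{"dx":-0.1,"dy":0.05,"dz":0,"rx":0,"ry":0,"rz":0.006,"jaw":0.1},{"dx":-0.2,"dy":0.1,"dz":0,"rx":0,"ry":0,"rz":0.0023,"jaw":0.1},{"dx":-0.3,"dy":0.15,"dz":0,"rx":0,"ry":0,"rz":0,"jaw":0.1},{"dx":-0.4,"dy":0.15,"dz":0,"rx":0,"ry":0,"rz":0,"jaw":0.1},{"dx":-0.5,"dy":0.15,"dz":0,"rx":0,"ry":0,"rz":0,"jaw":0.1},{"dx":-0.6,"dy":0.15,"dz":0,"rx":0,"ry":0,"rz":0,"jaw":0.1},{"dx":-0.6,"dy":0.15,"dz":0,"rx":0,"ry":0,"rz":0,"jaw":0.1},{"dx":-0.6,"dy":0.15,"dz":0,"rx":0,"ry":0,"rz":0,"jaw":0.1},{"dx":-0.6,"dy":0.15,"dz":0,"rx":0,"ry":0,"rz":0,"jaw":0.1},{"dx":-0.6,"dy":0.15,"dz":0,"rx":0,"ry":0,"rz":0,"jaw":0.1},{"dx":-0.5,"dy":0.15,"dz":0,"rx":0,"ry":0,"rz":0,"jaw":0.1},{"dx":-0.4,"dy":0.1,"dz":0,"rx":0,"ry":0,"rz":0,"jaw":0.1},{"dx":-0.3,"dy":0.1,"dz":0,"rx":0,"ry":0,"rz":0,"jaw":0.1},{"dx":-0.2,"dy":0.05,"dz":0,"rx":0,"ry":0,"rz":0,"jaw":0.1},{"dx":-0.1,"dy":0,"dz":0,"rx":0,"ry":0,"rz":0,"jaw":0.1}]'; python3 -c "
from h import *
to(.568,-.1333,.12)
c=cam('top');H,S,V=cv2.split(cv2.cvtColor(c['frame'],cv2.COLOR_RGB2HSV));P=cloud(c)
m=win(195,300,205,372)&(H>95)&(H<135)&(S>60)&(P[...,2]>.06)&(P[...,2]<.13); rect(c,m,.11,'blue')
c=cam('scene'); cv2.imwrite('pics/s5.png',c['frame'][:,:,::-1])"
```

```text
time: 14.7
position: [0.5337, 0.0403, 0.1204]
tool_rot: [0.707, 0.707, -0.011, 0.015]
wrist_force: [0.5, 0.1, -2.7]
grip_width: 0.181
finger_force: 60.0
ycur -0.00 pos [533.7  40.3 120.4] dxyz units (after turn) [-6.939  1.371  0.271] tilt z [ 0.0055 -0.0356 -0.9994]
blue 201 ctr [533.5 159. ] size 63.3 55.4 ang 179.5
```

```bash
python3 -m crank '[{"dx":-0.14,"dy":0.05,"dz":0.02,"rx":0,"ry":0,"rz":0,"jaw":0.1},{"dx":-0.25,"dy":0.1,"dz":0.02,"rx":0,"ry":0,"rz":0,"jaw":0.1},{"dx":-0.35,"dy":0.1,"dz":0.02,"rx":0,"ry":0,"rz":0,"jaw":0.1},{"dx":-0.45,"dy":0.12,"dz":0.02,"rx":0,"ry":0,"rz":0,"jaw":0.1},{"dx":-0.55,"dy":0.15,"dz":0.02,"rx":0,"ry":0,"rz":0,"jaw":0.1},{"dx":-0.6,"dy":0.15,"dz":0.02,"rx":0,"ry":0,"rz":0,"jaw":0.1},{"dx":-0.6,"dy":0.15,"dz":0.02,"rx":0,"ry":0,"rz":0,"jaw":0.1},{"dx":-0.6,"dy":0.15,"dz":0.02,"rx":0,"ry":0,"rz":0,"jaw":0.1},{"dx":-0.6,"dy":0.12,"dz":0.02,"rx":0,"ry":0,"rz":0,"jaw":0.1},{"dx":-0.6,"dy":0.1,"dz":0.02,"rx":0,"ry":0,"rz":0,"jaw":0.1},{"dx":-0.55,"dy":0.1,"dz":0.02,"rx":0,"ry":0,"rz":0,"jaw":0.1},{"dx":-0.5,"dy":0.08,"dz":0.02,"rx":0,"ry":0,"rz":0,"jaw":0.1},{"dx":-0.45,"dy":0,"dz":0.02,"rx":0,"ry":0,"rz":0,"jaw":0.1},{"dx":-0.35,"dy":0,"dz":0,"rx":0,"ry":0,"rz":0,"jaw":0.1},{"dx":-0.25,"dy":0,"dz":0,"rx":0,"ry":0,"rz":0,"jaw":0.1},{"dx":-0.1,"dy":0,"dz":0,"rx":0,"ry":0,"rz":0,"jaw":0.1},{"dx":0,"dy":0,"dz":0,"rx":0,"ry":0,"rz":0,"jaw":0.1}]'; python3 - <<'E'
from h import *
to(.568,-.1333,.065)
c=cam('top');H,S,V=cv2.split(cv2.cvtColor(c['frame'],cv2.COLOR_RGB2HSV));P=cloud(c)
m=win(195,300,300,400)&(H>95)&(H<135)&(S>60)&(P[...,2]>.06)&(P[...,2]<.13); rect(c,m,.112,'blue')
t=cv2.resize(c['frame'][190:300,300:460,::-1],(560,385))[:300]
c=cam('scene');s=cv2.resize(c['frame'][200:320,300:500,::-1],(560,336))[:300]
cv2.imwrite('pics/ts5.png',np.vstack([t,s]))
E
```

```text
time: 16.5
position: [0.5678, -0.1331, 0.1203]
tool_rot: [0.707, 0.707, -0.011, 0.015]
wrist_force: [0.2, 0.3, -2.3]
grip_width: 0.182
finger_force: 60.0
ycur -0.01 pos [ 567.8 -133.1  120.3] dxyz units (after turn) [ 0.071 -0.004  2.212] tilt z [ 0.0055 -0.0355 -0.9994]
blue 346 ctr [567.8 -34.2] size 96.2 65.7 ang 89.3
```

View pics/ts5.png

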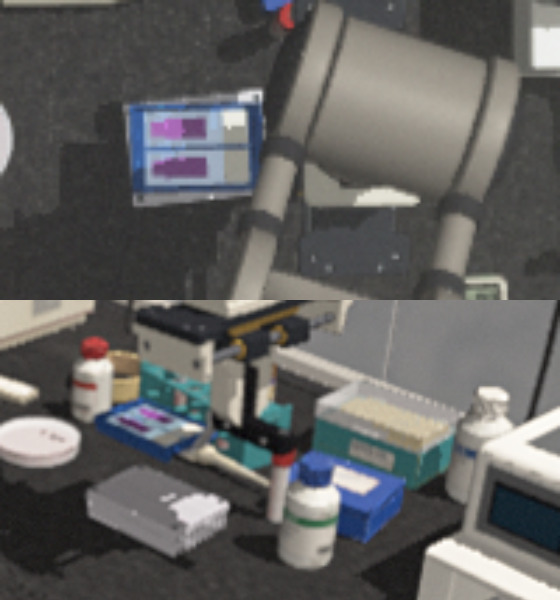

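Picture: the carrier sits level above the cooling block; the gripper is clear of the blue-capped bottle. Lowering.

```bash
python3 -m crank '[{"dx":0.01,"dy":0,"dz":0.15,"rx":0,"ry":0,"rz":0,"jaw":0.1},{"dx":0.01,"dy":0,"dz":0.3,"rx":0,"ry":0,"rz":0,"jaw":0.1},{"dx":0.01,"dy":0,"dz":0.35,"rx":0,"ry":0,"rz":0,"jaw":0.1},{"dx":0.01,"dy":0,"dz":0.35,"rx":0,"ry":0,"rz":0,"jaw":0.1},{"dx":0.01,"dy":0,"dz":0.35,"rx":0,"ry":0,"rz":0,"jaw":0.1},{"dx":0.01,"dy":0,"dz":0.3,"rx":0,"ry":0,"rz":0,"jaw":0.1},{"dx":0.01,"dy":0,"dz":0.2,"rx":0,"ry":0,"rz":0,"jaw":0.1},{"dx":0.01,"dy":0,"dz":0.15,"rx":0,"ry":0,"rz":0,"jaw":0.1},{"dx":0.005,"dy":0,"dz":0.1,"rx":0,"ry":0,"rz":0,"jaw":0.1},{"dx":0,"dy":0,"dz":0.1,"rx":0,"ry":0,"rz":0,"jaw":0.1},{"dx":0,"dy":0,"dz":0.1,"rx":0,"ry":0,"rz":0,"jaw":0.1},{"dx":0,"dy":0,"dz":0.1,"rx":0,"ry":0,"rz":0,"jaw":0.1},{"dx":0,"dy":0,"dz":0.08,"rx":0,"ry":0,"rz":0,"jaw":0.1},{"dx":0,"dy":0,"dz":0,"rx":0,"ry":0,"rz":0,"jaw":0.1},{"dx":0,"dy":0,"dz":0,"rx":0,"ry":0,"rz":0,"jaw":0.1}]'; python3 - <<'E'
from h import *
to(.568,-.2333,.0545)
print(get_state()['wrist_force'])
c=cam('top');H,S,V=cv2.split(cv2.cvtColor(c['frame'],cv2.COLOR_RGB2HSV));P=cloud(c)
m=win(195,300,300,400)&(H>95)&(H<135)&(S>60)&(P[...,2]<.13); rect(c,m,.044,'blue')
d=P[...,:2]-[.568,-.034]
for q in (-.03,-.01,.01,.03,.04): print(q,np.nanmedian(P[...,2][(abs(d[...,1]-q)<.008)&(abs(d[...,0])<.026)&(P[...,2]<.13)]).round(4))
E
```

```text
time: 18.1
position: [0.5683, -0.1332, 0.0546]
tool_rot: [0.707, 0.707, -0.011, 0.015]
wrist_force: [0.7, -0.6, -2.0]
grip_width: 0.18
finger_force: 60.0
ycur 0.00 pos [ 568.3 -133.2   54.6] dxyz units (after turn) [-3.999 -0.012  0.149] tilt z [ 0.0057 -0.0356 -0.9993]
[ 0.74349244 -0.6248278  -1.96489174]
blue 308 ctr [567.8 -34.7] size 97.7 65.9 ang 89.3
-0.03 0.0423
-0.01 0.0422
0.01 0.0425
0.03 0.0421
0.04 0.0426
```

```bash
python3 -m crank '[{"dx":-0.2,"dy":0,"dz":0.007,"rx":0,"ry":0,"rz":0,"jaw":0.1},{"dx":-0.2,"dy":0,"dz":0.007,"rx":0,"ry":0,"rz":0,"jaw":0.1},{"dx":-0.2,"dy":0,"dz":0.007,"rx":0,"ry":0,"rz":0,"jaw":0.1},{"dx":-0.2,"dy":0,"dz":0.007,"rx":0,"ry":0,"rz":0,"jaw":0.1},{"dx":0,"dy":0,"dz":0,"rx":0,"ry":0,"rz":0,"jaw":0.1}]'; python3 - <<'E'
from h import *
to(.568,-.2333,.0545)
c=cam('top');H,S,V=cv2.split(cv2.cvtColor(c['frame'],cv2.COLOR_RGB2HSV));P=cloud(c)
m=win(195,300,300,400)&(H>95)&(H<135)&(S>60)&(P[...,2]<.13); rect(c,m,.044,'blue')
E
```

```text
time: 18.65
position: [0.5682, -0.1542, 0.0546]
tool_rot: [0.707, 0.707, -0.011, 0.015]
wrist_force: [-0.0, 0.5, -0.8]
grip_width: 0.177
finger_force: 60.0
ycur -0.05 pos [ 568.2 -154.2   54.6] dxyz units (after turn) [-3.162 -0.007  0.116] tilt z [ 0.0057 -0.0359 -0.9993]
blue 339 ctr [567.8 -34.8] size 97.8 65.9 ang 89.3
```

```bash
python3 -m crank '[{"dx":-0.3,"dy":0,"dz":0.011,"rx":0,"ry":0,"rz":0,"jaw":0.1},{"dx":-0.4,"dy":0,"dz":0.014,"rx":0,"ry":0,"rz":0,"jaw":0.1},{"dx":-0.5,"dy":0,"dz":0.018,"rx":0,"ry":0,"rz":0,"jaw":0.1},{"dx":-0.5,"dy":0,"dz":0.018,"rx":0,"ry":0,"rz":0,"jaw":0.1},{"dx":-0.5,"dy":0,"dz":0.018,"rx":0,"ry":0,"rz":0,"jaw":0.1},{"dx":-0.5,"dy":0,"dz":0.018,"rx":0,"ry":0,"rz":0,"jaw":0.1},{"dx":-0.4,"dy":0,"dz":0.014,"rx":0,"ry":0,"rz":0,"jaw":0.1},{"dx":-0.2,"dy":0,"dz":0.007,"rx":0,"ry":0,"rz":0,"jaw":0.1},{"dx":0,"dy":0,"dz":0,"rx":0,"ry":0,"rz":0,"jaw":0.1},{"dx":0,"dy":0,"dz":0,"rx":0,"ry":0,"rz":0,"jaw":0.1},{"dx":0,"dy":0,"dz":0,"rx":0,"ry":0,"rz":0,"jaw":0.1},{"dx":0,"dy":0,"dz":-0.4,"rx":0,"ry":0,"rz":0,"jaw":0.1},{"dx":0,"dy":-0.3,"dz":-0.7,"rx":0,"ry":0,"rz":0,"jaw":0.1},{"dx":0,"dy":-0.8,"dz":0,"rx":0,"ry":0,"rz":0,"jaw":0.1},{"dx":0,"dy":-0.9,"dz":0,"rx":0,"ry":0,"rz":0,"jaw":0.1},{"dx":0,"dy":-0.9,"dz":0,"rx":0,"ry":0,"rz":0,"jaw":0.1},{"dx":0,"dy":-0.9,"dz":0,"rx":0,"ry":0,"rz":0,"jaw":0.1},{"dx":0,"dy":-0.6,"dz":0,"rx":0,"ry":0,"rz":0,"jaw":0.1},{"dx":0,"dy":0,"dz":0,"rx":0,"ry":0,"rz":0,"jaw":0.1}]'; python3 - <<'E'
from h import *
to(.455,-.048,.05)
c=cam('top');H,S,V=cv2.split(cv2.cvtColor(c['frame'],cv2.COLOR_RGB2HSV));P=cloud(c)
m=win(195,300,300,400)&(H>95)&(H<135)&(S>60)&(P[...,2]<.13); rect(c,m,.044,'blue')
d=P[...,:2]-[.568,-.034]
for q in (-.03,0,.03): print(q,np.nanmedian(P[...,2][(abs(d[...,1]-q)<.008)&(abs(d[...,0])<.026)&(P[...,2]<.13)]).round(4))
E
```

```text
time: 20.6
position: [0.4568, -0.2344, 0.0822]
tool_rot: [0.707, 0.707, -0.011, 0.014]
wrist_force: [0.0, 0.4, -1.1]
grip_width: 0.18
finger_force: 60.0
ycur -0.02 pos [ 456.8 -234.4   82.2] dxyz units (after turn) [ 7.499 -0.08   1.023] tilt z [ 0.0051 -0.0355 -0.9994]
blue 357 ctr [567.8 -34.8] size 97.8 65.9 ang 89.3
-0.03 0.0427
0 0.0424
0.03 0.0423
```

```bash
python3 -m crank '[{"dx":0.5,"dy":-0.05,"dz":0,"rx":0,"ry":0,"rz":0,"jaw":0.1},{"dx":0.85,"dy":0,"dz":0,"rx":0,"ry":0,"rz":0,"jaw":0.1},{"dx":0.9,"dy":0,"dz":0,"rx":0,"ry":0,"rz":0,"jaw":0.1},{"dx":0.9,"dy":0,"dz":0,"rx":0,"ry":0,"rz":0,"jaw":0.1},{"dx":0.9,"dy":0,"dz":0,"rx":0,"ry":0,"rz":0,"jaw":0.1},{"dx":0.9,"dy":0,"dz":0.2,"rx":0,"ry":0,"rz":0,"jaw":0.1},{"dx":0.9,"dy":0,"dz":0.2,"rx":0,"ry":0,"rz":0,"jaw":0.1},{"dx":0.9,"dy":0,"dz":0.3,"rx":0,"ry":0,"rz":0,"jaw":0.1},{"dx":0.7,"dy":0,"dz":0.3,"rx":0,"ry":0,"rz":0,"jaw":0.1},{"dx":0.1,"dy":0,"dz":0.4,"rx":0,"ry":0,"rz":0,"jaw":0.1},{"dx":0,"dy":0,"dz":0.3,"rx":0,"ry":0,"rz":0,"jaw":0.1},{"dx":0,"dy":0,"dz":0.15,"rx":0,"ry":0,"rz":0,"jaw":0.1},{"dx":0,"dy":0,"dz":0.1,"rx":0,"ry":0,"rz":0,"jaw":0.1},{"dx":0,"dy":0,"dz":0,"rx":0,"ry":0,"rz":0,"jaw":0.1},{"dx":0,"dy":0,"dz":0,"rx":0,"ry":0,"rz":0,"jaw":0.1}]'; python3 - <<'E'
from h import *
to(.455,-.048,.0237); print(get_state()['wrist_force'])
c=cam('top');P=cloud(c);s=get_state()['position'];d=P[...,:2]-s[:2];a=d[...,1];b=d[...,0]
for q in (.08,.095,.11,.125,.135):
    m=(abs(a-q)<.006)&(abs(b)<.013)&(P[...,2]<.03); print(q,m.sum(),P[...,2][m].mean().round(4))
E
```

```text
time: 22.15
position: [0.4573, -0.0484, 0.0261]
tool_rot: [0.707, 0.707, -0.011, 0.015]
wrist_force: [-0.2, -0.7, -1.0]
grip_width: 0.178
finger_force: 60.0
ycur -0.05 pos [457.3 -48.4  26.1] dxyz units (after turn) [ 0.021 -0.094  0.096] tilt z [ 0.0059 -0.0358 -0.9993]
[-0.16123713 -0.73636969 -1.0206705 ]
0.08 42 0.0059
0.095 36 0.0056
0.11 45 0.0043
0.125 36 0.005
0.135 46 0.0045
```

```bash
python3 -m crank '[{"dx":0,"dy":0,"dz":0.06,"rx":0,"ry":0,"rz":0,"jaw":0.1},{"dx":0,"dy":0,"dz":0.04,"rx":0,"ry":0,"rz":0,"jaw":0.1},{"dx":0,"dy":0,"dz":0,"rx":0,"ry":0,"rz":0,"jaw":0.1},{"dx":0,"dy":0,"dz":0,"rx":0,"ry":0,"rz":0,"jaw":0.2},{"dx":0,"dy":0,"dz":0,"rx":0,"ry":0,"rz":0,"jaw":0.3},{"dx":0,"dy":0,"dz":0,"rx":0,"ry":0,"rz":0,"jaw":0.45},{"dx":0,"dy":0,"dz":0,"rx":0,"ry":0,"rz":0,"jaw":0.5},{"dx":0,"dy":0,"dz":-0.5,"rx":0,"ry":0,"rz":0,"jaw":0.5},{"dx":0,"dy":0,"dz":-0.9,"rx":0,"ry":0,"rz":0,"jaw":0.5},{"dx":0,"dy":0,"dz":-1,"rx":0,"ry":0.0115,"rz":0,"jaw":0.7},{"dx":0,"dy":0,"dz":-1,"rx":0,"ry":0,"rz":0,"jaw":1},{"dx":0,"dy":0,"dz":-0.6,"rx":0,"ry":0,"rz":0,"jaw":1},{"dx":0,"dy":0,"dz":0,"rx":0,"ry":0,"rz":0,"jaw":1},{"dx":0,"dy":0,"dz":0,"rx":0,"ry":0,"rz":0,"jaw":1}]' 25; python3 - <<'E'
from h import *
to(.5678,-.0348,.065,-.7)
c=cam('top');f=c['frame'];P=cloud(c);s=get_state()['position'];H,S,V=cv2.split(cv2.cvtColor(f,cv2.COLOR_RGB2HSV))
for q in (.01,.03,.05,.07,.09):
    m=(abs(P[...,1]-q)<.008)&(abs(P[...,0]-.456)<.013)&(P[...,2]<.03); print(q,m.sum(),P[...,2][m].mean().round(4))
rect(c,win(195,300,300,400)&(H>95)&(H<135)&(S>60)&(P[...,2]<.13),.044,'blue')
rect(c,win(262,290,290,345)&(V>110)&(P[...,2]<.03),.0025,'blade')
t=cv2.resize(f[180:300,290:530,::-1],(720,360),interpolation=cv2.INTER_CUBIC)
g=cam('scene')['frame']; cv2.imwrite('pics/s7.png',g[:,:,::-1])
cv2.imwrite('pics/t7.png',cv2.resize(f[190:275,440:530,::-1],(800//2+235,600),interpolation=cv2.INTER_CUBIC))
rect(c,win(257,270,455,515)&(V>150),.054,'dfront')
rect(c,win(188,212,440,525)&(V>140)&(P[...,2]<.085),.068,'shelf')
E
```

```text
time: 23.6
position: [0.4563, -0.0458, 0.123]
tool_rot: [0.707, 0.707, 0.002, 0.002]
wrist_force: [-0.7, 0.6, 0.2]
grip_width: 0.885
finger_force: 0.0
turn about tool z 0.70 deg -> rz 0.0039 total
ycur 0.00 pos [456.3 -45.8 123. ] dxyz units (after turn) [0.494 4.454 2.32 ] tilt z [ 0.  0. -1.]
0.01 33 0.0036
0.03 60 0.0032
0.05 60 0.0038
0.07 52 0.0024
0.09 60 0.0029
blue 271 ctr [567.8 -34.8] size 97.8 65.9 ang 89.3
blade 376 ctr [457.1  48.9] size 91.9 37.0 ang 92.3
dfront 187 ctr [ 485.2 -378.1] size 113.6 15.5 ang 89.2
shelf 1271 ctr [ 646.3 -379.8] size 179.8 55.0 ang 89.4
```

View pics/t7.png

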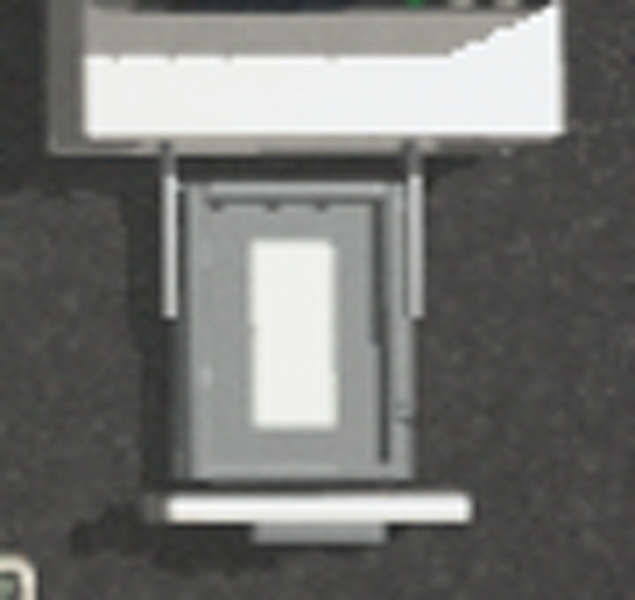

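Picture: the drawer is open, pocket floor around (293,335) with a white window centred in it, front panel at rows 495–520; the lifter lies flat by the depth readings. Measuring the pocket in both cameras.

```bash
python3 - <<'E'
from h import *
c=cam('top');f=c['frame'];P=cloud(c);H,S,V=cv2.split(cv2.cvtColor(f,cv2.COLOR_RGB2HSV))
rect(c,win(218,256,472,492)&(V>200),.02,'patch top')
m=win(212,259,462,500)&(P[...,2]>.012)&(P[...,2]<.045); rect(c,m,.027,'tray depth')
print(V[237,460:502].tolist()); print(V[210:262,472].tolist())
r=f[232:243,460:502]; 
# row/col profiles -> world at z
for u in range(462,502,1): print(u,onplane(c,[[u,237]],.027)[0][1].round(4),end='; ')
print()
for v in range(212,262,1): print(v,onplane(c,[[472,v]],.027)[0][0].round(4),end='; ')
print()
s=cam('scene');g=s['frame'];h2,s2,v2=cv2.split(cv2.cvtColor(g,cv2.COLOR_RGB2HSV))
pr=(np.array([[.55,-.38,.02]])-s['p'])@s['Rm']; print('pocket proj',cv2.projectPoints(np.array([[[.55,-.38,.02]]]),cv2.Rodrigues(s['Rm'].T)[0],-s['Rm'].T@s['p'],s['K'],s['D'])[0].ravel())
cv2.imwrite('pics/s8.png',cv2.resize(g[290:380,410:540,::-1],(780,540),interpolation=cv2.INTER_CUBIC))
E
```

```text
patch top 291 ctr [ 555.4 -379.8] size 70.1 32.2 ang 178.6
tray depth 1479 ctr [ 559.3 -374.5] size 126.0 100.2 ang 179.2
[57, 60, 59, 58, 72, 87, 104, 148, 151, 153, 154, 152, 152, 151, 156, 172, 222, 240, 240, 241, 240, 240, 241, 240, 240, 241, 229, 187, 155, 153, 157, 156, 126, 85, 82, 129, 156, 152, 114, 74, 74, 78]
[165, 144, 57, 60, 53, 89, 167, 148, 114, 152, 155, 152, 153, 155, 156, 153, 152, 155, 153, 152, 155, 153, 152, 152, 155, 152, 153, 152, 154, 152, 153, 153, 153, 154, 153, 154, 151, 155, 150, 151, 153, 152, 153, 154, 152, 155, 163, 135, 79, 72, 170, 240]
462 -0.3253; 463 -0.328; 464 -0.3307; 465 -0.3334; 466 -0.3361; 467 -0.3388; 468 -0.3415; 469 -0.3442; 470 -0.3469; 471 -0.3496; 472 -0.3523; 473 -0.3549; 474 -0.3576; 475 -0.3603; 476 -0.363; 477 -0.3657; 478 -0.3684; 479 -0.3711; 480 -0.3738; 481 -0.3765; 482 -0.3792; 483 -0.3819; 484 -0.3846; 485 -0.3873; 486 -0.39; 487 -0.3927; 488 -0.3954; 489 -0.3981; 490 -0.4008; 491 -0.4035; 492 -0.4062; 493 -0.4089; 494 -0.4116; 495 -0.4143; 496 -0.417; 497 -0.4197; 498 -0.4224; 499 -0.4251; 500 -0.4278; 501 -0.4305; 
212 0.6213; 213 0.6186; 214 0.6159; 215 0.6132; 216 0.6105; 217 0.6078; 218 0.6051; 219 0.6025; 220 0.5998; 221 0.5971; 222 0.5944; 223 0.5917; 224 0.589; 225 0.5863; 226 0.5836; 227 0.5809; 228 0.5782; 229 0.5756; 230 0.5729; 231 0.5702; 232 0.5675; 233 0.5648; 234 0.5621; 235 0.5594; 236 0.5568; 237 0.5541; 238 0.5514; 239 0.5487; 240 0.546; 241 0.5433; 242 0.5407; 243 0.538; 244 0.5353; 245 0.5326; 246 0.5299; 247 0.5273; 248 0.5246; 249 0.5219; 250 0.5192; 251 0.5165; 252 0.5139; 253 0.5112; 254 0.5085; 255 0.5058; 256 0.5032; 257 0.5005; 258 0.4978; 259 0.4951; 260 0.4925; 261 0.4898; 
pocket proj [464.45677658 337.10774785]
```

View pics/s8.png

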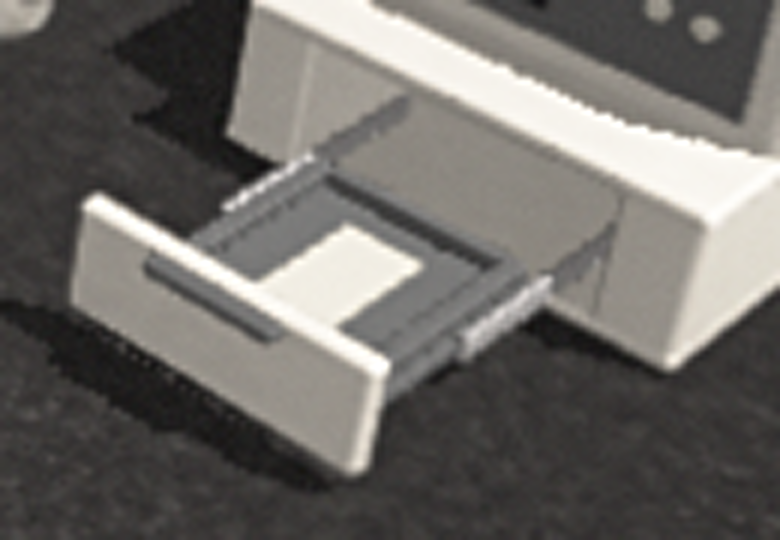

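The scene view shows the pocket with its white window at about (345,275) in the crop, behind the front panel. Now grasp the carrier: over it first.

```bash
python3 -m crank '[{"dx":0,"dy":0.9,"dz":0,"rx":0,"ry":0,"rz":0.0039,"jaw":1},{"dx":0.1,"dy":0.9,"dz":0,"rx":0,"ry":0,"rz":0,"jaw":1},{"dx":0.2,"dy":0.9,"dz":0.2,"rx":0,"ry":0,"rz":0,"jaw":1},{"dx":0.2,"dy":0.9,"dz":0.3,"rx":0,"ry":0,"rz":0,"jaw":1},{"dx":0,"dy":0.85,"dz":0.3,"rx":0,"ry":0,"rz":0,"jaw":1},{"dx":0,"dy":0,"dz":0.6,"rx":0,"ry":0,"rz":0,"jaw":1},{"dx":0,"dy":0,"dz":0,"rx":0,"ry":0,"rz":0,"jaw":1},{"dx":0,"dy":0,"dz":0,"rx":0,"ry":0,"rz":0,"jaw":1}]' 25; python3 - <<'E'
from h import *
to(.5678,-.0348,.037,-.7)
s=cam('scene');g=s['frame'];H,S,V=cv2.split(cv2.cvtColor(g,cv2.COLOR_RGB2HSV))
m=win(310,355,440,490)&(V>215); rect(s,m,.02,'patch scene')
m=win(225,300,290,420)&(H>100)&(H<130)&(S>120); rect(s,m,.044,'blue scene')
E
```

```text
time: 24.6
position: [0.5674, -0.0343, 0.0883]
tool_rot: [0.711, 0.703, 0.002, 0.001]
wrist_force: [-0.0, -0.6, 1.5]
grip_width: 1.001
finger_force: 0.0
turn about tool z 0.00 deg -> rz 0.0000 total
ycur -0.70 pos [567.4 -34.3  88.3] dxyz units (after turn) [-0.019  0.016  2.053] tilt z [ 0.  0. -1.]
patch scene 356 ctr [ 551.7 -380. ] size 87.0 71.2 ang 85.6
blue scene 229 ctr [556.3 -40.5] size 109.1 83.2 ang 90.7
```

```bash
python3 -m crank '[{"dx":-0.02,"dy":0.016,"dz":0.5,"rx":0,"ry":0,"rz":0,"jaw":1},{"dx":0,"dy":0,"dz":0.5,"rx":0,"ry":0,"rz":0,"jaw":1},{"dx":0,"dy":0,"dz":0.5,"rx":0,"ry":0,"rz":0,"jaw":1},{"dx":0,"dy":0,"dz":0.35,"rx":0,"ry":0,"rz":0,"jaw":1},{"dx":0,"dy":0,"dz":0.2,"rx":0,"ry":0,"rz":0,"jaw":1},{"dx":0,"dy":0,"dz":0,"rx":0,"ry":0,"rz":0,"jaw":1},{"dx":0,"dy":0,"dz":0,"rx":0,"ry":0,"rz":0,"jaw":0.8},{"dx":0,"dy":0,"dz":0,"rx":0,"ry":0,"rz":0,"jaw":0.7},{"dx":0,"dy":0,"dz":0,"rx":0,"ry":0,"rz":0,"jaw":0.6},{"dx":0,"dy":0,"dz":0,"rx":0,"ry":0,"rz":0,"jaw":0.6},{"dx":0,"dy":0,"dz":0,"rx":0,"ry":0,"rz":0,"jaw":0.6},{"dx":0,"dy":0,"dz":0,"rx":0,"ry":0,"rz":0,"jaw":0.6}]' 25; python3 - <<'E'
from h import *
to(.5678,-.0348,.087,-.7)
c=cam('top');H,S,V=cv2.split(cv2.cvtColor(c['frame'],cv2.COLOR_RGB2HSV));P=cloud(c)
m=win(195,300,300,400)&(H>95)&(H<135)&(S>60)&(P[...,2]<.13); rect(c,m,.044,'blue')
E
```

```text
time: 25.85
position: [0.5689, -0.035, 0.0379]
tool_rot: [0.711, 0.703, 0.002, 0.002]
wrist_force: [-0.1, -0.7, -0.1]
grip_width: 0.603
finger_force: 0.0
turn about tool z 0.00 deg -> rz 0.0000 total
ycur -0.70 pos [568.9 -35.   37.9] dxyz units (after turn) [ 0.006 -0.043 -1.965] tilt z [ 0.  0. -1.]
blue 1 ctr [5.364e+02 2.000e-01] size 1.9 1.9 ang 134.2
```

```bash
python3 - <<'E'
from h import *
s=cam('scene');P=cloud(s);g=s['frame'];H,S,V=cv2.split(cv2.cvtColor(g,cv2.COLOR_RGB2HSV))
m=win(200,320,250,450)&(H>100)&(H<130)&(S>110)&(P[...,1]>-.12)&(P[...,0]<.63)&(P[...,1]<.06)
Q=P[m]; print(len(Q),np.percentile(Q,[2,25,50,75,98],axis=0).round(3).tolist())
m2=win(200,320,250,450)&(abs(P[...,0]-.568)<.09)&(abs(P[...,1]+.035)<.1)&(P[...,2]<.15)&(P[...,2]>.01)
Q=P[m2];C=g[m2]
# side map: x bins of z for pts near y -.035
for x in np.arange(.50,.66,.01):
    k=abs(Q[:,0]-x)<.005; 
    if k.sum(): print(round(x,2),k.sum(),np.percentile(Q[k,2],[10,50,90]).round(3),C[k].mean(0).round())
cv2.imwrite('pics/s9.png',cv2.resize(g[200:310,290:430,::-1],(764,600),interpolation=cv2.INTER_CUBIC))
E
```

```text
198 [[0.531, -0.086, 0.029], [0.534, -0.08, 0.036], [0.536, -0.052, 0.04], [0.57, -0.014, 0.041], [0.598, 0.011, 0.044]]
0.5 10 [0.135 0.139 0.142] [97. 94. 93.]
0.51 58 [0.131 0.141 0.148] [77. 70. 59.]
0.52 125 [0.071 0.095 0.147] [118. 113. 106.]
0.53 347 [0.014 0.028 0.112] [108. 110. 117.]
0.54 177 [0.024 0.035 0.062] [107. 115. 133.]
0.55 119 [0.024 0.039 0.062] [158. 150. 173.]
0.56 96 [0.025 0.039 0.137] [151. 150. 168.]
0.57 95 [0.025 0.039 0.042] [161. 164. 177.]
0.58 95 [0.023 0.039 0.141] [150. 144. 165.]
0.59 153 [0.026 0.04  0.104] [112. 115. 124.]
0.6 264 [0.038 0.097 0.142] [98. 95. 93.]
0.61 67 [0.024 0.098 0.142] [123. 122. 117.]
0.62 22 [0.133 0.141 0.149] [58. 56. 62.]
0.63 4 [0.142 0.143 0.148] [94. 92. 94.]
0.64 19 [0.137 0.143 0.147] [118. 114. 107.]
0.65 106 [0.032 0.131 0.147] [136. 115. 108.]
0.66 64 [0.02  0.044 0.074] [148. 118. 113.]
```

View pics/s9.png

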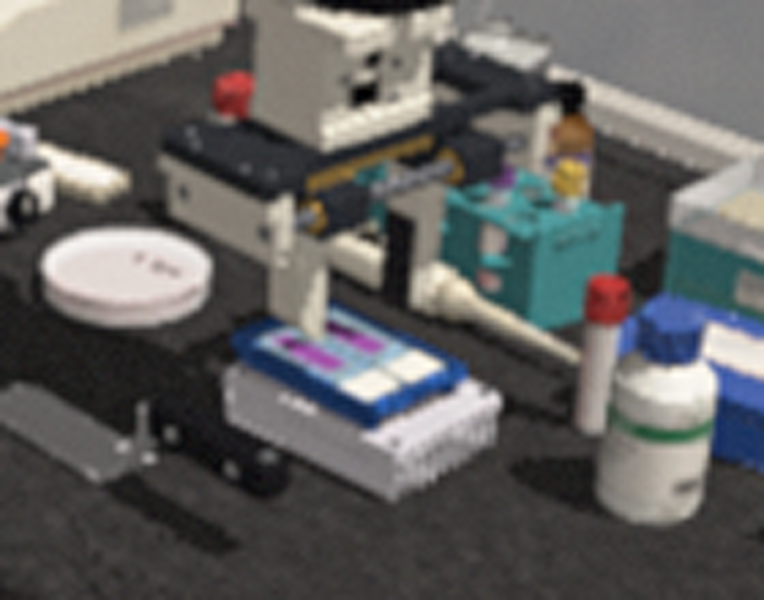

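Picture: the carrier is flat on the block; the near finger ends at (313,338), apparently over the rim edge rather than beside it. Checking the finger's actual height and place.

```bash
python3 - <<'E'
from h import *
s=cam('scene');P=cloud(s);g=s['frame']
for v in range(246,266,2):
    print(v,[(u,*(P[v,u]*1e3).round().astype(int).tolist(),*g[v,u].tolist()) for u in (343,346,349)])
print({k:get_state()[k] for k in('position','grip_width','finger_force','joint_positions')})
E
```

```text
246 [(343, -9223372036854775808, -9223372036854775808, -9223372036854775808, 143, 138, 125), (346, 524, -45, 110, 140, 134, 123), (349, 531, -48, 109, 134, 129, 117)]
248 [(343, 522, -36, 102, 135, 129, 118), (346, 524, -45, 105, 140, 133, 125), (349, 535, -45, 101, 122, 117, 108)]
250 [(343, 520, -38, 97, 130, 125, 114), (346, 524, -46, 99, 137, 131, 121), (349, 535, -45, 96, 167, 160, 148)]
252 [(343, 520, -39, 92, 130, 125, 114), (346, 525, -44, 93, 138, 132, 123), (349, 536, -45, 90, 171, 164, 150)]
254 [(343, 523, -37, 85, 130, 124, 114), (346, 523, -47, 89, 172, 165, 153), (349, 535, -46, 85, 163, 157, 145)]
256 [(343, 522, -38, 80, 128, 124, 112), (346, 525, -46, 82, 189, 183, 167), (349, 536, -46, 79, 162, 159, 150)]
258 [(343, 523, -38, 74, 122, 116, 105), (346, 525, -46, 77, 206, 198, 182), (349, 537, -45, 72, 153, 145, 140)]
260 [(343, 564, 2, 38, 135, 147, 165), (346, 525, -46, 71, 188, 181, 164), (349, 533, -49, 69, 136, 125, 124)]
262 [(343, 552, -9, 41, 114, 72, 123), (346, 562, -11, 38, 129, 127, 141), (349, 538, -45, 60, 165, 179, 180)]
264 [(343, 545, -17, 40, 146, 112, 160), (346, 553, -20, 39, 165, 86, 172), (349, 560, -24, 38, 162, 137, 185)]
{'position': array([ 0.56881286, -0.03495424,  0.03779387]), 'grip_width': 0.6012577768204412, 'finger_force': 0.0, 'joint_positions': array([-0.19677694,  0.59749537,  1.60802666,  0.00193225,  0.93079276,
       -0.18574577])}<stdin>:4: RuntimeWarning: invalid value encountered in cast
```

```bash
python3 - <<'E'
from h import *
s=cam('scene')
def pj(X): return cv2.projectPoints(np.array(X,float).reshape(-1,1,3),cv2.Rodrigues(s['Rm'].T)[0],-s['Rm'].T@s['p'],s['K'],s['D'])[0].reshape(-1,2).round(1).tolist()
print('tip z .038',pj([[.54,-.045,.038],[.522,-.045,.038],[.522,-.026,.038]]),'z .066',pj([[.54,-.045,.066],[.522,-.045,.066],[.522,-.026,.066]]))
print('carrier corners',pj([[.536,-.083,.044],[.536,.013,.044],[.6,-.083,.044],[.6,.013,.044]]))
P=cloud(s);g=s['frame']
for v in range(246,262,2): print(v,[(u,*(np.nan_to_num(P[v,u])*1e3).round().astype(int).tolist(),*g[v,u].tolist()) for u in (362,366,369)])
print([ (k,v) for k,v in get_state().items() if 'force' in k])
E
```

```text
tip z .038 [[349.1, 269.5], [344.1, 271.6], [339.0, 268.7]] z .066 [[349.7, 259.8], [344.6, 261.9], [339.5, 259.1]]
carrier corners [[358.7, 273.6], [332.9, 259.6], [376.0, 266.2], [350.1, 252.9]]
246 [(362, 592, -36, 86, 21, 21, 24), (366, 596, -46, 89, 126, 121, 113), (369, 607, -47, 86, 127, 126, 119)]
248 [(362, 596, -33, 78, 23, 22, 23), (366, 597, -46, 83, 125, 120, 111), (369, 610, -45, 79, 186, 179, 164)]
250 [(362, 594, -35, 74, 29, 27, 27), (366, 596, -48, 78, 184, 178, 163), (369, 609, -47, 74, 232, 227, 205)]
252 [(362, 595, -35, 67, 29, 26, 29), (366, 597, -48, 72, 199, 191, 174), (369, 683, 18, 19, 217, 206, 183)]
254 [(362, 593, -37, 63, 28, 27, 30), (366, 598, -47, 66, 185, 178, 164), (369, 685, 19, 12, 159, 151, 133)]
256 [(362, 680, 41, -2, 44, 41, 41), (366, 598, -48, 60, 107, 104, 93), (369, 684, 17, 6, 124, 118, 103)]
258 [(362, 671, 32, -2, 63, 59, 57), (366, 682, 27, -3, 45, 42, 39), (369, 687, 20, -2, 38, 35, 33)]
260 [(362, 663, 24, -3, 48, 56, 78), (366, 669, 15, -1, 60, 58, 55), (369, 677, 10, -2, 62, 59, 59)]
[('wrist_force', array([ 0.03962301, -0.16768272,  0.27330179])), ('finger_force', 0.0)]
```

The fingers really end about 21 mm above the reported TCP, so they closed in the air. I'll reopen, go lower and re-measure the tips before closing.

```bash
python3 -m crank '[{"dx":0,"dy":0,"dz":0,"rx":0,"ry":0,"rz":0,"jaw":1},{"dx":0,"dy":0,"dz":0,"rx":0,"ry":0,"rz":0,"jaw":1},{"dx":0,"dy":0,"dz":0,"rx":0,"ry":0,"rz":0,"jaw":1},{"dx":0,"dy":0,"dz":0,"rx":0,"ry":0,"rz":0,"jaw":1},{"dx":0,"dy":0,"dz":0.3,"rx":0,"ry":0,"rz":0,"jaw":1},{"dx":0,"dy":0,"dz":0.3,"rx":0,"ry":0,"rz":0,"jaw":1},{"dx":0,"dy":0,"dz":0.2,"rx":0,"ry":0,"rz":0,"jaw":1},{"dx":0,"dy":0,"dz":0,"rx":0,"ry":0,"rz":0,"jaw":1}]' 25; python3 - <<'E'
from h import *
s=cam('scene');P=cloud(s);st=get_state();p=st['position'];print(p,st['grip_width'])
d=P-p
m=(abs(d[...,1])<.013)&(d[...,0]<-.04)&(d[...,0]>-.075)&(d[...,2]<.09)&(d[...,2]>-.03)
for x in np.arange(-.072,-.04,.004):
    k=m&(abs(d[...,0]-x)<.002); z=np.sort(P[...,2][k]); print(round(x,3),k.sum(),z[:6].round(3),np.median(z).round(3) if len(z) else '')
E
```

```text
time: 26.85
position: [0.5681, -0.0348, 0.0165]
tool_rot: [0.711, 0.703, 0.001, 0.001]
wrist_force: [-0.0, 0.0, 0.5]
grip_width: 0.999
finger_force: 0.0
[ 0.56851114 -0.03487343  0.01706795] 1.000249961963639
-0.072 0 [] 
-0.068 28 [0.057 0.058 0.063 0.065 0.066 0.068] 0.08
-0.064 60 [0.048 0.05  0.051 0.051 0.052 0.052] 0.064
-0.06 13 [0.044 0.045 0.048 0.053 0.056 0.061] 0.065
-0.056 20 [0.042 0.043 0.045 0.045 0.049 0.049] 0.06
-0.052 20 [0.036 0.038 0.041 0.045 0.049 0.051] 0.066
-0.048 6 [-0.     0.038  0.065  0.069  0.07   0.074] 0.067
-0.044 10 [-0.002 -0.002 -0.001 -0.     0.002  0.02 ] 0.011
```

```bash
python3 -m crank '[{"dx":0,"dy":0,"dz":0,"rx":0,"ry":0,"rz":0,"jaw":0.8},{"dx":0,"dy":0,"dz":0,"rx":0,"ry":0,"rz":0,"jaw":0.7},{"dx":0,"dy":0,"dz":0,"rx":0,"ry":0,"rz":0,"jaw":0.6},{"dx":0,"dy":0,"dz":0,"rx":0,"ry":0,"rz":0,"jaw":0.6},{"dx":0,"dy":0,"dz":0,"rx":0,"ry":0,"rz":0,"jaw":0.6}]' 20; python3 - <<'E'
from h import *
s=cam('scene');P=cloud(s);g=s['frame'];H,S,V=cv2.split(cv2.cvtColor(g,cv2.COLOR_RGB2HSV))
m=win(200,320,250,450)&(H>100)&(H<130)&(S>110)&(P[...,1]>-.12)&(P[...,0]<.63)&(P[...,1]<.06)
Q=P[m]; print(len(Q),np.percentile(Q,[2,25,50,75,98],axis=0).round(3).tolist())
E
```

```text
time: 27.4
position: [0.5688, -0.0349, 0.0179]
tool_rot: [0.711, 0.703, 0.002, 0.002]
wrist_force: [-1.5, 0.4, 2.3]
grip_width: 0.691
finger_force: 20.0
169 [[0.531, -0.086, 0.029], [0.536, -0.081, 0.035], [0.539, -0.06, 0.04], [0.58, -0.024, 0.042], [0.599, 0.009, 0.194]]
```

```bash
python3 -m crank '[{"dx":0,"dy":0,"dz":-0.1,"rx":0,"ry":0,"rz":0,"jaw":0.6},{"dx":0,"dy":0,"dz":-0.3,"rx":0,"ry":0,"rz":0,"jaw":0.6},{"dx":0,"dy":0,"dz":-0.5,"rx":0,"ry":0,"rz":0,"jaw":0.6},{"dx":0,"dy":0,"dz":-0.7,"rx":0,"ry":0,"rz":0,"jaw":0.6},{"dx":0,"dy":0,"dz":-0.7,"rx":0,"ry":0,"rz":0.0166,"jaw":0.6},{"dx":0,"dy":0,"dz":-0.7,"rx":0,"ry":0,"rz":0.03,"jaw":0.6},{"dx":0,"dy":0,"dz":-0.6,"rx":0,"ry":0,"rz":0.04,"jaw":0.6},{"dx":0,"dy":0,"dz":-0.4,"rx":0,"ry":0,"rz":0.042,"jaw":0.6},{"dx":0,"dy":0,"dz":0,"rx":0,"ry":0,"rz":0.042,"jaw":0.6},{"dx":0,"dy":0,"dz":0,"rx":0,"ry":0,"rz":0.042,"jaw":0.6},{"dx":0,"dy":0,"dz":0,"rx":0,"ry":0,"rz":0.042,"jaw":0.6},{"dx":0,"dy":0,"dz":0,"rx":0,"ry":0,"rz":0.042,"jaw":0.6},{"dx":0,"dy":0,"dz":0,"rx":0,"ry":0,"rz":0.042,"jaw":0.6},{"dx":0,"dy":0,"dz":0,"rx":0,"ry":0,"rz":0.042,"jaw":0.6},{"dx":0,"dy":0,"dz":0,"rx":0,"ry":0,"rz":0.042,"jaw":0.6},{"dx":0,"dy":0,"dz":0,"rx":0,"ry":0,"rz":0.036,"jaw":0.6},{"dx":0,"dy":0,"dz":0,"rx":0,"ry":0,"rz":0.025,"jaw":0.6},{"dx":0,"dy":0,"dz":0,"rx":0,"ry":0,"rz":0.015,"jaw":0.6},{"dx":0,"dy":0,"dz":0,"rx":0,"ry":0,"rz":0,"jaw":0.6}]' 20; python3 - <<'E'
from h import *
to(.5563,-.380,.12,-90.8); st=get_state(); print(st['grip_width'],st['finger_force'])
E
```

```text
time: 29.35
position: [0.5686, -0.035, 0.1188]
tool_rot: [1.0, -0.004, 0.003, -0.0]
wrist_force: [-0.2, -0.4, -1.0]
grip_width: 0.691
finger_force: 20.0
turn about tool z 0.33 deg -> rz 0.0018 total
ycur -90.47 pos [568.6 -35.  118.8] dxyz units (after turn) [-0.299 13.804 -0.049] tilt z [ 0.  0. -1.]
0.6911607845850303 19.969039857387543
```

```bash
python3 -m crank '[{"dx":0,"dy":0.2,"dz":0,"rx":0,"ry":0,"rz":0.0018,"jaw":0.6},{"dx":-0.05,"dy":0.4,"dz":0,"rx":0,"ry":0,"rz":0,"jaw":0.6},{"dx":-0.05,"dy":0.6,"dz":0,"rx":0,"ry":0,"rz":0,"jaw":0.6},{"dx":-0.05,"dy":0.8,"dz":0,"rx":0,"ry":0,"rz":0,"jaw":0.6},{"dx":-0.05,"dy":0.9,"dz":0,"rx":0,"ry":0,"rz":0,"jaw":0.6},{"dx":-0.05,"dy":0.9,"dz":0,"rx":0,"ry":0,"rz":0,"jaw":0.6},{"dx":-0.05,"dy":0.9,"dz":0,"rx":0,"ry":0,"rz":0,"jaw":0.6},{"dx":0,"dy":0.9,"dz":0,"rx":0,"ry":0,"rz":0,"jaw":0.6},{"dx":0,"dy":0.9,"dz":0,"rx":0,"ry":0,"rz":0,"jaw":0.6},{"dx":0,"dy":0.9,"dz":0,"rx":0,"ry":0,"rz":0,"jaw":0.6},{"dx":0,"dy":0.9,"dz":0,"rx":0,"ry":0,"rz":0,"jaw":0.6},{"dx":0,"dy":0.9,"dz":0,"rx":0,"ry":0,"rz":0,"jaw":0.6},{"dx":0,"dy":0.9,"dz":0,"rx":0,"ry":0,"rz":0,"jaw":0.6},{"dx":0,"dy":0.9,"dz":0,"rx":0,"ry":0,"rz":0,"jaw":0.6},{"dx":0,"dy":0.9,"dz":0,"rx":0,"ry":0,"rz":0,"jaw":0.6},{"dx":0,"dy":0.8,"dz":0,"rx":0,"ry":0,"rz":0,"jaw":0.6},{"dx":0,"dy":0.6,"dz":0,"rx":0,"ry":0,"rz":0,"jaw":0.6},{"dx":0,"dy":0.3,"dz":0,"rx":0,"ry":0,"rz":0,"jaw":0.6},{"dx":0,"dy":0.2,"dz":0,"rx":0,"ry":0,"rz":0,"jaw":0.6},{"dx":0,"dy":0,"dz":0,"rx":0,"ry":0,"rz":0,"jaw":0.6}]' 20; python3 - <<'E'
from h import *
to(.5563,-.380,.03,-90.8)
c=cam('top');P=cloud(c);H,S,V=cv2.split(cv2.cvtColor(c['frame'],cv2.COLOR_RGB2HSV))
m=win(195,280,440,530)&(H>95)&(H<135)&(S>60); print(m.sum()); rect(c,m,.145,'blue')
E
```

```text
time: 31.35
position: [0.5561, -0.3801, 0.1174]
tool_rot: [1.0, -0.007, 0.003, -0.0]
wrist_force: [0.1, -0.2, -1.8]
grip_width: 0.687
finger_force: 20.0
turn about tool z 0.02 deg -> rz 0.0001 total
ycur -90.78 pos [ 556.1 -380.1  117.4] dxyz units (after turn) [ 0.007 -0.004  3.496] tilt z [ 0.  0. -1.]
68
blue 35 ctr [ 600.5 -361.7] size 29.8 12.2 ang 89.3
```

```bash
python3 -m crank '[{"dx":0,"dy":0,"dz":0.3,"rx":0,"ry":0,"rz":0,"jaw":0.6},{"dx":0,"dy":0,"dz":0.6,"rx":0,"ry":0,"rz":0,"jaw":0.6},{"dx":0,"dy":0,"dz":0.7,"rx":0,"ry":0,"rz":0,"jaw":0.6},{"dx":0,"dy":0,"dz":0.7,"rx":0,"ry":0,"rz":0,"jaw":0.6},{"dx":0,"dy":0,"dz":0.7,"rx":0,"ry":0,"rz":0,"jaw":0.6},{"dx":0,"dy":0,"dz":0.5,"rx":0,"ry":0,"rz":0,"jaw":0.6},{"dx":0,"dy":0,"dz":0.3,"rx":0,"ry":0,"rz":0,"jaw":0.6},{"dx":0,"dy":0,"dz":0.1,"rx":0,"ry":0,"rz":0,"jaw":0.6},{"dx":0,"dy":0,"dz":0,"rx":0,"ry":0,"rz":0,"jaw":0.6},{"dx":0,"dy":0,"dz":0,"rx":0,"ry":0,"rz":0,"jaw":0.6}]' 20; python3 - <<'E'
from h import *
to(.5563,-.380,.01,-90.8)
s=cam('scene');g=s['frame'];H,S,V=cv2.split(cv2.cvtColor(g,cv2.COLOR_RGB2HSV));P=cloud(s)
m=win(280,380,410,540)&(H>100)&(H<130)&(S>110)
Q=P[m];Q=Q[Q[:,2]<.08]; print(len(Q),'x',np.percentile(Q[:,0],[1,50,99]).round(4),'y',np.percentile(Q[:,1],[1,50,99]).round(4),'z',np.percentile(Q[:,2],[2,50,98]).round(4))
c=cam('top');P=cloud(c);H,S,V=cv2.split(cv2.cvtColor(c['frame'],cv2.COLOR_RGB2HSV))
m=win(200,270,440,530)&(H>95)&(H<135)&(S>60)
k,l,st,_=cv2.connectedComponentsWithStats(m.astype(np.uint8))
for i in range(1,k):
    if st[i,4]>5:
        ys,xs=np.where(l==i); q=onplane(c,np.c_[xs,ys],.046); print(st[i].tolist(),'x %.4f..%.4f y %.4f..%.4f'%(q[:,0].min(),q[:,0].max(),q[:,1].min(),q[:,1].max()))
v0=c['frame'][206:224,470:496].max(2)
for u in (472,478,486,492): print(u,c['frame'][208:224,u].tolist())
E
```

```text
time: 32.4
position: [0.5573, -0.3802, 0.0209]
tool_rot: [1.0, -0.007, 0.003, 0.0]
wrist_force: [-0.2, 0.3, -1.6]
grip_width: 0.694
finger_force: 20.0
turn about tool z 0.03 deg -> rz 0.0002 total
ycur -90.77 pos [ 557.3 -380.2   20.9] dxyz units (after turn) [-0.039 -0.006  0.436] tilt z [ 0.  0. -1.]
287 x [0.5053 0.5332 0.6925] y [-0.4122 -0.3722 -0.167 ] z [0.0032 0.0441 0.0472]
[471, 218, 11, 4, 25] x 0.5954..0.6037 y -0.3726..-0.3459
[494, 246, 3, 7, 15] x 0.5126..0.5285 y -0.4107..-0.4050
472 [[237, 238, 237], [175, 174, 166], [164, 162, 153], [148, 148, 140], [56, 59, 57], [55, 55, 54], [53, 56, 56], [85, 88, 86], [168, 171, 169], [140, 143, 149], [60, 88, 134], [61, 71, 92], [82, 83, 88], [83, 85, 87], [75, 76, 78], [54, 58, 57]]
478 [[237, 238, 238], [173, 175, 166], [161, 160, 151], [117, 116, 111], [61, 60, 57], [55, 56, 56], [58, 56, 55], [90, 93, 89], [171, 173, 171], [140, 146, 156], [68, 106, 172], [67, 83, 110], [80, 82, 86], [77, 82, 84], [84, 85, 87], [96, 94, 92]]
486 [[237, 238, 238], [169, 168, 159], [160, 158, 149], [115, 115, 110], [56, 58, 57], [56, 58, 54], [55, 54, 55], [87, 87, 88], [188, 189, 184], [230, 228, 216], [235, 233, 223], [235, 233, 223], [232, 230, 218], [201, 198, 182], [143, 141, 129], [145, 144, 131]]
492 [[238, 238, 239], [163, 161, 155], [161, 159, 150], [115, 113, 108], [51, 51, 48], [55, 57, 55], [56, 55, 55], [83, 82, 83], [173, 174, 170], [211, 207, 191], [182, 180, 167], [104, 102, 94], [71, 68, 66], [51, 49, 50], [46, 49, 46], [48, 50, 46]]
```

```bash
python3 -m crank '[{"dx":-0.05,"dy":0,"dz":0,"rx":0,"ry":0,"rz":0,"jaw":0.6},{"dx":0,"dy":0,"dz":0,"rx":0,"ry":0,"rz":0,"jaw":0.6},{"dx":0,"dy":0,"dz":0.1,"rx":0,"ry":0,"rz":0,"jaw":0.6},{"dx":0,"dy":0,"dz":0.1,"rx":0,"ry":0,"rz":0,"jaw":0.6},{"dx":0,"dy":0,"dz":0.1,"rx":0,"ry":0,"rz":0,"jaw":0.6},{"dx":0,"dy":0,"dz":0,"rx":0,"ry":0,"rz":0,"jaw":0.6},{"dx":0,"dy":0,"dz":0,"rx":0,"ry":0,"rz":0,"jaw":0.6}]' 20; python3 - <<'E'
from h import *
for i in range(4):
    cam('top'); s=get_state(); print(s['position'].round(4),s['wrist_force'].round(1))
to(.5563,-.380,.01,-90.8)
E
```

```text
time: 33.2
position: [0.5556, -0.3798, 0.0124]
tool_rot: [1.0, -0.007, 0.003, -0.0]
wrist_force: [0.3, -0.2, -1.8]
grip_width: 0.69
finger_force: 20.0
[ 0.5556 -0.3798  0.0125] [-0.5  0.1 -1.3]
[ 0.5557 -0.3798  0.0126] [ 0.1 -1.1 -1.4]
[ 0.5557 -0.3799  0.0127] [ 0.4  0.4 -1.8]
[ 0.5557 -0.3798  0.0126] [-0.1 -0.1 -0.8]
turn about tool z 0.03 deg -> rz 0.0002 total
ycur -90.77 pos [ 555.7 -379.8   12.6] dxyz units (after turn) [0.025 0.007 0.106] tilt z [ 0.  0. -1.]
```

```bash
python3 -m crank '[{"dx":0,"dy":0,"dz":0.06,"rx":0,"ry":0,"rz":0,"jaw":0.6},{"dx":0,"dy":0,"dz":0.03,"rx":0,"ry":0,"rz":0,"jaw":0.6},{"dx":0,"dy":0,"dz":0,"rx":0,"ry":0,"rz":0,"jaw":0.6},{"dx":0,"dy":0,"dz":0,"rx":0,"ry":0,"rz":0,"jaw":0.75},{"dx":0,"dy":0,"dz":0,"rx":0,"ry":0,"rz":0,"jaw":0.9},{"dx":0,"dy":0,"dz":0,"rx":0,"ry":0,"rz":0,"jaw":1},{"dx":0,"dy":0,"dz":0,"rx":0,"ry":0,"rz":0,"jaw":1},{"dx":0,"dy":0,"dz":-0.4,"rx":0,"ry":0,"rz":0,"jaw":1},{"dx":0,"dy":0,"dz":-0.8,"rx":0,"ry":0,"rz":0,"jaw":1},{"dx":0,"dy":0,"dz":-1,"rx":0,"ry":0,"rz":0,"jaw":1},{"dx":0,"dy":0,"dz":-1,"rx":0,"ry":0,"rz":0,"jaw":1},{"dx":-0.5,"dy":0,"dz":-1,"rx":0,"ry":0,"rz":0,"jaw":0.5},{"dx":-1,"dy":0,"dz":0,"rx":0,"ry":0,"rz":0,"jaw":0},{"dx":-1,"dy":0,"dz":0,"rx":0,"ry":0,"rz":0,"jaw":0},{"dx":-1,"dy":0,"dz":0,"rx":0,"ry":0,"rz":0,"jaw":0},{"dx":-1,"dy":0,"dz":0,"rx":0,"ry":0,"rz":0,"jaw":0},{"dx":-1,"dy":0,"dz":0,"rx":0,"ry":0,"rz":0,"jaw":0},{"dx":-0.4,"dy":0,"dz":0,"rx":0,"ry":0,"rz":0,"jaw":0},{"dx":0,"dy":0,"dz":0,"rx":0,"ry":0,"rz":0,"jaw":0}]' 20; python3 - <<'E'
from h import *
c=cam('top');P=cloud(c);H,S,V=cv2.split(cv2.cvtColor(c['frame'],cv2.COLOR_RGB2HSV))
m=win(200,270,440,530)&(H>95)&(H<135)&(S>60); rect(c,m,.036,'blue')
d=P[...,:2]-[.556,-.380]
for q in(-.04,-.03,-.01,.01,.03): 
    for r in (-.02,.015): print(q,r,np.nanmedian(P[...,2][(abs(d[...,0]-q)<.006)&(abs(d[...,1]-r)<.01)]).round(4),end=' ')
print(); rect(c,win(257,270,455,515)&(V>150),.054,'dfront'); to(.46,-.3785,.10,-90.8)
E
```

```text
time: 35.3
position: [0.407, -0.3782, 0.1153]
tool_rot: [1.0, -0.007, 0.003, 0.0]
wrist_force: [-0.3, -0.1, 0.5]
grip_width: 0.351
finger_force: 0.0
blue 393 ctr [ 555.8 -378.1] size 99.8 68.0 ang 1.0
-0.04 -0.02 0.0352 -0.04 0.015 0.0355 -0.03 -0.02 0.0355 -0.03 0.015 0.0343 -0.01 -0.02 0.034 -0.01 0.015 0.0318 0.01 -0.02 0.0356 0.01 0.015 0.0336 0.03 -0.02 0.0347 0.03 0.015 0.0336 
dfront 196 ctr [ 485.2 -378.1] size 113.6 15.5 ang 89.2
turn about tool z -0.02 deg -> rz -0.0001 total
ycur -90.82 pos [ 408.  -378.3  115.2] dxyz units (after turn) [ 2.08  -0.023  0.609] tilt z [ 0.  0. -1.]
```

```bash
python3 -m crank '[{"dx":0.2,"dy":0,"dz":0.9,"rx":0,"ry":0,"rz":0,"jaw":0},{"dx":0.2,"dy":0,"dz":0.9,"rx":0,"ry":0,"rz":0,"jaw":0},{"dx":0.2,"dy":0,"dz":0.9,"rx":0,"ry":0,"rz":0,"jaw":0},{"dx":0.2,"dy":0,"dz":0.8,"rx":0,"ry":0,"rz":0,"jaw":0},{"dx":0.2,"dy":0,"dz":0.5,"rx":0,"ry":0,"rz":0,"jaw":0},{"dx":0.3,"dy":0,"dz":0,"rx":0,"ry":0,"rz":0,"jaw":0},{"dx":0.3,"dy":0,"dz":0,"rx":0,"ry":0,"rz":0,"jaw":0},{"dx":0.2,"dy":0,"dz":0,"rx":0,"ry":0,"rz":0,"jaw":0},{"dx":0.2,"dy":0,"dz":0,"rx":0,"ry":0,"rz":0,"jaw":0},{"dx":0.2,"dy":0,"dz":0,"rx":0,"ry":0,"rz":0,"jaw":0},{"dx":0.2,"dy":0,"dz":0,"rx":0,"ry":0,"rz":0,"jaw":0},{"dx":0.2,"dy":0,"dz":0,"rx":0,"ry":0,"rz":0,"jaw":0},{"dx":0.2,"dy":0,"dz":0,"rx":0,"ry":0,"rz":0,"jaw":0}]'; python3 - <<'E'
from h import *
to(.597,-.380,.016,-90.8)
c=cam('top');P=cloud(c);H,S,V=cv2.split(cv2.cvtColor(c['frame'],cv2.COLOR_RGB2HSV))
m=win(200,270,440,530)&(H>95)&(H<135)&(S>60); rect(c,m,.036,'blue')
rect(c,win(245,272,455,515)&(V>150),.054,'dfront')
E
```

```text
time: 36.65
position: [0.4782, -0.3789, 0.015]
tool_rot: [1.0, -0.007, 0.003, -0.0]
wrist_force: [-3.6, -0.3, 3.3]
grip_width: 0.002
finger_force: 1.6
turn about tool z 0.02 deg -> rz 0.0001 total
ycur -90.78 pos [ 478.2 -378.9   15. ] dxyz units (after turn) [ 4.754 -0.02  -0.039] tilt z [ 0.  0. -1.]
blue 391 ctr [ 571.5 -378.3] size 99.0 68.2 ang 0.7
dfront 118 ctr [ 519.5 -375. ] size 63.4 26.0 ang 89.3
```

```bash
python3 -m crank '[{"dx":0.2,"dy":0,"dz":0,"rx":0,"ry":0,"rz":0,"jaw":0},{"dx":0.25,"dy":0,"dz":0,"rx":0,"ry":0,"rz":0,"jaw":0},{"dx":0.28,"dy":0,"dz":0,"rx":0,"ry":0,"rz":0,"jaw":0},{"dx":0.28,"dy":0,"dz":0,"rx":0,"ry":0,"rz":0,"jaw":0},{"dx":0.28,"dy":0,"dz":0,"rx":0,"ry":0,"rz":0,"jaw":0},{"dx":0.28,"dy":0,"dz":0,"rx":0,"ry":0,"rz":0,"jaw":0},{"dx":0.28,"dy":0,"dz":0,"rx":0,"ry":0,"rz":0,"jaw":0},{"dx":0.28,"dy":0,"dz":0,"rx":0,"ry":0,"rz":0,"jaw":0},{"dx":0.28,"dy":0,"dz":0,"rx":0,"ry":0,"rz":0,"jaw":0},{"dx":0.28,"dy":0,"dz":0,"rx":0,"ry":0,"rz":0,"jaw":0},{"dx":0.28,"dy":0,"dz":0,"rx":0,"ry":0,"rz":0,"jaw":0},{"dx":0.28,"dy":0,"dz":0,"rx":0,"ry":0,"rz":0,"jaw":0},{"dx":0.28,"dy":0,"dz":0,"rx":0,"ry":0,"rz":0,"jaw":0},{"dx":0.28,"dy":0,"dz":0,"rx":0,"ry":0,"rz":0,"jaw":0},{"dx":0.28,"dy":0,"dz":0,"rx":0,"ry":0,"rz":0,"jaw":0},{"dx":0.2,"dy":0,"dz":0,"rx":0,"ry":0,"rz":0,"jaw":0},{"dx":0.15,"dy":0,"dz":0,"rx":0,"ry":0,"rz":0,"jaw":0},{"dx":0.1,"dy":0,"dz":0,"rx":0,"ry":0,"rz":0,"jaw":0},{"dx":0,"dy":0,"dz":0,"rx":0,"ry":0,"rz":0,"jaw":0},{"dx":0,"dy":0,"dz":0,"rx":0,"ry":0,"rz":0,"jaw":0}]'
```

```text
time: 38.7
position: [0.5924, -0.3808, 0.0162]
tool_rot: [1.0, -0.007, 0.004, 0.0]
wrist_force: [0.4, 0.0, -0.7]
grip_width: 0.006
finger_force: 0.1
```

```bash
python3 -m crank '[{"dx":0.06,"dy":0,"dz":0,"rx":0,"ry":0,"rz":0,"jaw":0},{"dx":0.06,"dy":0,"dz":0,"rx":0,"ry":0,"rz":0,"jaw":0},{"dx":0.06,"dy":0,"dz":0,"rx":0,"ry":0,"rz":0,"jaw":0},{"dx":0.06,"dy":0,"dz":0,"rx":0,"ry":0,"rz":0,"jaw":0},{"dx":0,"dy":0,"dz":0,"rx":0,"ry":0,"rz":0,"jaw":0}]'; python3 -m crank '[{"dx":0.05,"dy":0,"dz":0,"rx":0,"ry":0,"rz":0,"jaw":0},{"dx":0.05,"dy":0,"dz":0,"rx":0,"ry":0,"rz":0,"jaw":0},{"dx":0,"dy":0,"dz":0,"rx":0,"ry":0,"rz":0,"jaw":0}]'
```

```text
time: 39.2
position: [0.5949, -0.3807, 0.0162]
tool_rot: [1.0, -0.007, 0.0, -0.001]
wrist_force: [-14.5, 0.7, 8.3]
grip_width: 0.005
finger_force: 6.7
time: 39.5
position: [0.5948, -0.3807, 0.0162]
tool_rot: [1.0, -0.007, -0.002, -0.001]
wrist_force: [-22.0, 2.2, 13.1]
grip_width: 0.005
finger_force: 11.2
```

```bash
python3 -m crank '[{"dx":0.06,"dy":0,"dz":0,"rx":0,"ry":0,"rz":0,"jaw":0},{"dx":0.06,"dy":0,"dz":0,"rx":0,"ry":0,"rz":0,"jaw":0},{"dx":0,"dy":0,"dz":0,"rx":0,"ry":0,"rz":0,"jaw":0},{"dx":0,"dy":0,"dz":0,"rx":0,"ry":0,"rz":0,"jaw":0}]'; python3 -m crank '[{"dx":-0.2,"dy":0,"dz":0,"rx":0,"ry":0,"rz":0,"jaw":0},{"dx":-0.4,"dy":0,"dz":0,"rx":0,"ry":0,"rz":0,"jaw":0},{"dx":-0.8,"dy":0,"dz":0,"rx":0,"ry":0,"rz":0,"jaw":0},{"dx":-1,"dy":0,"dz":0,"rx":0,"ry":0,"rz":0,"jaw":0},{"dx":-1,"dy":0,"dz":-0.6,"rx":0,"ry":0,"rz":0,"jaw":0},{"dx":-1,"dy":0,"dz":-1,"rx":0,"ry":0,"rz":0,"jaw":0},{"dx":-1,"dy":0,"dz":-1,"rx":0,"ry":0,"rz":0,"jaw":0},{"dx":-1,"dy":0,"dz":-1,"rx":0,"ry":0,"rz":0,"jaw":0},{"dx":0,"dy":0,"dz":0,"rx":0,"ry":0,"rz":0,"jaw":0},{"dx":0,"dy":0,"dz":0,"rx":0,"ry":0,"rz":0,"jaw":0}]'; python3 - <<'E'
from h import *
c=cam('top');f=c['frame'];P=cloud(c);H,S,V=cv2.split(cv2.cvtColor(f,cv2.COLOR_RGB2HSV))
rect(c,win(205,240,450,520)&(V>190),.054,'panel')
for u in (466,482,498): print(u,V[204:226,u].tolist())
print(onplane(c,[[482,v] for v in range(206,224,2)],.054)[:,0].round(4),onplane(c,[[482,v] for v in range(206,224,2)],.068)[:,0].round(4))
rect(c,win(215,262,200,262)&(H<22)&(S>120)&(V>90),.052,'orange')
rect(c,win(262,290,290,345)&(V>110)&(P[...,2]<.03),.0025,'blade')
s=cam('scene');P=cloud(s);g=s['frame'];Q=P[(P[...,2]>.02)&(P[...,2]<.04)&(abs(P[...,1]+.38)<.05)&(P[...,0]>.5)&(P[...,0]<.7)]
print('panel face x',len(Q),np.percentile(Q[:,0],[5,25,50,75,95]).round(4))
Q=P[(P[...,2]>.02)&(P[...,2]<.04)&(P[...,1]<-.445)&(P[...,1]>-.466)&(P[...,0]>.5)&(P[...,0]<.7)]
print('housing face x',len(Q),np.percentile(Q[:,0],[5,25,50,75,95]).round(4))
E
```

```text
time: 39.9
position: [0.5948, -0.3806, 0.0162]
tool_rot: [1.0, -0.007, -0.005, -0.002]
wrist_force: [-32.7, 2.5, 19.6]
grip_width: 0.007
finger_force: 16.6
time: 40.9
position: [0.4433, -0.379, 0.1055]
tool_rot: [1.0, -0.007, 0.004, 0.001]
wrist_force: [-0.7, 0.4, -0.5]
grip_width: 0.004
finger_force: 0.0
panel 272 ctr [ 633.1 -383.3] size 180.7 10.3 ang 89.4
466 [243, 243, 243, 243, 241, 182, 172, 243, 242, 217, 100, 68, 56, 61, 60, 63, 63, 58, 64, 75, 71, 79]
482 [243, 243, 243, 243, 241, 174, 174, 243, 241, 219, 160, 153, 133, 57, 59, 61, 78, 67, 71, 79, 81, 74]
498 [243, 243, 243, 243, 241, 173, 175, 243, 242, 217, 100, 63, 58, 59, 72, 70, 76, 77, 78, 77, 77, 80]
[0.6345 0.6292 0.6239 0.6186 0.6133 0.608  0.6027 0.5974 0.5921] [0.6332 0.6279 0.6226 0.6174 0.6121 0.6069 0.6016 0.5964 0.5911]
orange 330 ctr [552.1 302.9] size 99.2 67.6 ang 98.4
blade 461 ctr [458.6  46.9] size 97.1 37.5 ang 89.3
panel face x 498 [0.6104 0.6118 0.6131 0.6506 0.6642]
housing face x 89 [0.6192 0.6206 0.6215 0.6223 0.6236]
```

```bash
python3 -c "
from bench import *
print(finish_job())"
```

```text
the job is handed in; nothing more can be done
None
```

The job is handed in: the drawer is shut with the blue carrier seated in its pocket, the lifter lies flat on the worktop, and orange measures within a millimetre of its start; no verdict was returned, and I did not re-measure the other bench items.

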